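# Fit the splined isolator handles and start the battery bank

### The job

Put the battery bank into service: flick the red-tipped lock lever of the grey isolator box fully up, then fit every rotary handle lying on the bench onto the splined shaft of its own colour, turning it until the teeth mesh and pushing it fully home onto the lid. Then push the lever fully down again to lock, and with it locked press the keys fully, one at a time: white, then orange, then green. Let go of everything, and leave the meter, tape and small cardboard box where they are; handles may get knocked, so check them.

Things in the scene. Friction and masses are not known exactly. Their poses are not given: they have to be found in the camera images.
- box: low grey isolator box, 120 x 500 x 40 mm high, fixed; origin at the centre of its underside on the bench, z up. Its long side runs along its y axis; its x axis points away from the robot. The four shafts stand in a row on its flat lid, and the lock lever sits on the lid near its +y end
- lock (a joint): lock lever of the box: 0 = down, lying level along the lid (locked), 1.05 rad = fully up against its stop (released). It turns about an axis along the box's y axis, the arm pointing from the hinge to the box's -x (towards the robot) and swinging upwards. Friction holds it wherever it is left; about 1.5 N at the pad moves it
- lock_pad (a point): centre of the red pad at the lever's end: pad 40 mm along the arm, 20 mm wide across it, 14 mm thick, 100 mm from the hinge axis. With the lever down it is 75 mm above the bench, its underside 28 mm clear of the lid, and can be pinched by its two sides from above or hooked from beneath
- lock_hinge (a point): point on the lever's hinge axis, 75 mm above the bench
- knob_red: loose red handle, 120 g (may be absent), upright on its round skirt, 62 mm diameter, 34 mm high; on top a grip bar 50 mm long (its x axis), 18 mm wide, 32 mm tall (66 mm in all), white line along it. Origin: centre of underside. Below, a bore 30 mm deep with six inward teeth (tip circle 28 mm, 6 mm wide); gaps between teeth lie along the bar and every 60 degrees
- knob_yellow: loose yellow handle, 120 g (may be absent), upright on its round skirt, 62 mm diameter, 34 mm high; on top a grip bar 50 mm long (its x axis), 18 mm wide, 32 mm tall (66 mm in all), white line along it. Origin: centre of underside. Below, a bore 30 mm deep with six inward teeth (tip circle 28 mm, 6 mm wide); gaps between teeth lie along the bar and every 60 degrees
- knob_blue: loose blue handle, 120 g (may be absent), upright on its round skirt, 62 mm diameter, 34 mm high; on top a grip bar 50 mm long (its x axis), 18 mm wide, 32 mm tall (66 mm in all), white line along it. Origin: centre of underside. Below, a bore 30 mm deep with six inward teeth (tip circle 28 mm, 6 mm wide); gaps between teeth lie along the bar and every 60 degrees
- knob_green: loose green handle, 120 g (may be absent), upright on its round skirt, 62 mm diameter, 34 mm high; on top a grip bar 50 mm long (its x axis), 18 mm wide, 32 mm tall (66 mm in all), white line along it. Origin: centre of underside. Below, a bore 30 mm deep with six inward teeth (tip circle 28 mm, 6 mm wide); gaps between teeth lie along the bar and every 60 degrees
- shaft_red: fixed splined shaft with red collar disc (74 mm) and tip; origin on its axis at the lid, z up. Six teeth (38 mm over tips, 6 mm wide, 18 mm high), one along its x, then every 60 degrees; 25 mm core with tapered nose to 28 mm high. A handle goes down only with its bar within about 5 degrees of a tooth (any of six), else stops 18 mm high; fully home its origin is at this origin
- shaft_yellow: fixed splined shaft with yellow collar disc (74 mm) and tip; origin on its axis at the lid, z up. Six teeth (38 mm over tips, 6 mm wide, 18 mm high), one along its x, then every 60 degrees; 25 mm core with tapered nose to 28 mm high. A handle goes down only with its bar within about 5 degrees of a tooth (any of six), else stops 18 mm high; fully home its origin is at this origin
- shaft_blue: fixed splined shaft with blue collar disc (74 mm) and tip; origin on its axis at the lid, z up. Six teeth (38 mm over tips, 6 mm wide, 18 mm high), one along its x, then every 60 degrees; 25 mm core with tapered nose to 28 mm high. A handle goes down only with its bar within about 5 degrees of a tooth (any of six), else stops 18 mm high; fully home its origin is at this origin
- shaft_green: fixed splined shaft with green collar disc (74 mm) and tip; origin on its axis at the lid, z up. Six teeth (38 mm over tips, 6 mm wide, 18 mm high), one along its x, then every 60 degrees; 25 mm core with tapered nose to 28 mm high. A handle goes down only with its bar within about 5 degrees of a tooth (any of six), else stops 18 mm high; fully home its origin is at this origin
- pod: fixed black and blue key panel, 190 mm along its x axis, 80 mm wide, 30 mm high; origin at the centre of its underside. Three round keys in a row along its x axis, 55 mm apart, in any order of colours
- key_white (a joint): travel of the white spring key: 0 = released, 0.006 m = fully down; fully down takes 5 N, springs back
- key_white_top (a point): centre of the top face of the white key, 26 mm diameter, moves down as it is pressed (about 52 mm above the bench when released)
- key_orange (a joint): travel of the orange spring key: 0 = released, 0.006 m = fully down; fully down takes 5 N, springs back
- key_orange_top (a point): centre of the top face of the orange key, 26 mm diameter, moves down as it is pressed (about 52 mm above the bench when released)
- key_green (a joint): travel of the green spring key: 0 = released, 0.006 m = fully down; fully down takes 5 N, springs back
- key_green_top (a point): centre of the top face of the green key, 26 mm diameter, moves down as it is pressed (about 52 mm above the bench when released)
- meter: red and black clamp meter lying on the bench, about 185 x 60 x 40 mm; bystander
- tape: black roll of insulating tape, 68 mm diameter, 19 mm high, flat on the bench; bystander
- lugs: small cardboard box of cable lugs, 70 x 50 x 40 mm; bystander

How it is judged:
On the way, in this order (a step that is already met when the one before it is completed fails the run):
1. the lock lever is up (at least 0.85 rad) (value of joint lock above 0.85 rad), for 0.2 s.
2. every handle present is home on the shaft of its colour and let go, the lever still up (z of knob_red in the frame of shaft_red between -0.004 and 0.003 m and horizontal distance between knob_red and shaft_red below 0.004 m and angle between each of knob_red, knob_yellow, knob_blue, knob_green's own z axis and vertical below 0.1 rad and linear speed of each of knob_red, knob_yellow, knob_blue, knob_green below 0.03 m/s and contact force between each of knob_red, knob_yellow, knob_blue, knob_green and the fingers below 0.5 N and z of knob_yellow in the frame of shaft_yellow between -0.004 and 0.003 m and horizontal distance between knob_yellow and shaft_yellow below 0.004 m and z of knob_blue in the frame of shaft_blue between -0.004 and 0.003 m and horizontal distance between knob_blue and shaft_blue below 0.004 m and z of knob_green in the frame of shaft_green between -0.004 and 0.003 m and horizontal distance between knob_green and shaft_green below 0.004 m and value of joint lock above 0.6 rad), for 0.2 s.
3. the lock lever is down (below 0.1 rad) (value of joint lock below 0.1 rad), for 0.2 s.
4. the white key is pressed at least 4.5 mm (value of joint key_white above 0.0045 m), for 0.04 s.
5. the orange key is pressed at least 4.5 mm (value of joint key_orange above 0.0045 m), for 0.04 s.
6. the green key is pressed at least 4.5 mm (value of joint key_green above 0.0045 m), for 0.04 s.
At the end, for the whole second after the job is handed in: every handle present sits home on the shaft of its own colour (underside within 3 mm of the lid, within 4 mm of the axis, upright within 0.1 rad, at rest), the lever is down (below 0.1 rad) and all keys are released (below 2 mm) (z of knob_red in the frame of shaft_red between -0.004 and 0.003 m and horizontal distance between knob_red and shaft_red below 0.004 m and angle between each of knob_red, knob_yellow, knob_blue, knob_green's own z axis and vertical below 0.1 rad and linear speed of each of knob_red, knob_yellow, knob_blue, knob_green below 0.03 m/s and contact force between each of knob_red, knob_yellow, knob_blue, knob_green and the fingers below 0.5 N and z of knob_yellow in the frame of shaft_yellow between -0.004 and 0.003 m and horizontal distance between knob_yellow and shaft_yellow below 0.004 m and z of knob_blue in the frame of shaft_blue between -0.004 and 0.003 m and horizontal distance between knob_blue and shaft_blue below 0.004 m and z of knob_green in the frame of shaft_green between -0.004 and 0.003 m and horizontal distance between knob_green and shaft_green below 0.004 m and value of joint lock below 0.1 rad and value of joint each of key_white, key_orange, key_green below 0.002 m); the robot touches nothing.
It fails at once if a key pressed (over 3 mm) while the lever is not down (over 0.2 rad) (value of joint lock above 0.2 rad and value of joint any of key_white, key_orange, key_green above 0.003 m).
It fails at once if two keys pressed at once (value of joint each of key_white, key_orange above 0.003 m or value of joint each of key_white, key_green above 0.003 m or value of joint each of key_orange, key_green above 0.003 m).
It fails at once if a bystander moved more than 30 mm (distance of any of meter, tape, lugs from where it was at the start of the episode above 0.03 m).
Of knob_red, knob_yellow, knob_blue, knob_green only 3 to 4 are there at a start; the rules pass over those that are not, and their reading is None.
At some moment in a run one of knob_red, knob_yellow, knob_blue, knob_green may be knocked a few centimetres aside while the robot is not near it.
It also fails if it takes over 200 s, if anything falls off the work surface, if the arm or the gripper's body presses on something with over 40 N, if the wrist force passes 120 N, or if a joint passes its speed limit or range.

### The arm

A 7-joint arm with a two-finger parallel gripper is mounted at the origin on the work surface. World frame = base frame: x ahead of the robot, y to its left, z up, the work surface at z = 0. Lengths are in m, angles in rad, forces in N, time in s.
With the tool pointing down it reaches from about 0.35 to 0.9 m from the base axis. Payload 8.1 kg.
Tool frame: the origin (TCP) lies on the centre line of the jaws, within the pads' length; the fingertips stand 8 mm ahead of it and the grasp point (between the pads) lies 11 mm behind it (tips_ahead is the distance from the TCP to the fingertips, in m); z points along the fingers, y is the line along which they close (so a half turn about z gives the same grasp; the last joint's range is limited). The gripper opens to 85 mm and grips with 20 to 120 N. Pads are 22 mm wide; open, the fingers measure 114 mm over their backs; the gripper's body (76 mm by 85 mm) begins 54 mm behind the grasp point. The pads swing forward as they close: fully open they stand 13 mm farther back than shut.
Start: joints at [-1.364, 0.434, 0.025, 1.573, -0.012, 1.134, -0.075], TCP at [0.191, 0.595, 0.239] pointing down, gripper open.
Joint ranges: [-2.62, 2.62], [-0.44, 2.09], [-1.27, 1.32], [0.08, 2.57], [-1.32, 4.46], [0.12, 2], [-2.74, 2.74]. Speed limits (rad/s): [2.22, 2.22, 3.01, 3.01, 3.14, 3.14, 3.14].

### API

Orientations are given as a unit quaternion [w, x, y, z].
In Python, from station import get_state, get_image, hand_in, spot_in, silhouettes, tips_ahead gives the robot as it stands.
- The arm moves only by the tool servo_tool, never from a script. Its argument "rows" is a list of rows, each an object of numbers: "tx", "ty", "tz": the shift along the tool's x, y, z each as a share of 150 mm, from -1 to 1; "ax", "ay", "az": the turn, a rotation vector about the tool's x, y, z each as a share of 60 degrees, from -1 to 1; "hand": the opening, from 0 (shut) to 1 (fully open). In form: [{"tx": .., "ty": .., "tz": .., "ax": .., "ay": .., "az": .., "hand": ..}, ...]. A call has 1 to 20 rows; each row shifts and turns the commanded pose from where the row before left it, along the tool's axes as they then stand; what a row does not reach is not made up. A row lasts 1/10 s, in which the tool goes at most 50 mm and 8.59 degrees, less where a joint would pass 70% of its speed; a pose out of reach is approached as far as the arm can. A call with a number of a shift or a turn outside -1 to 1 is refused whole. A call with a gripper value outside its range is refused whole. The fingers move at their own pace and stop on an object; "newtons" is the grip in N (left out, the last holds). Time passes only in rows, so rows that do not move let the fingers close. It gives the time, the measured TCP pose, the force, the opening and the grip force at its end, in the units of the state.
- get_state(): the state, without advancing time (a new reading comes with each control period).
- get_image(name): name is "scene" or "top" or "wrist"; returns a dict with "frame" (400x640x3 uint8, red, green, blue), "vfov" (degrees; the focal length in pixels is half the picture's height over the tangent of half this angle, whatever the lens; pixels are square), "cx", "cy" (the principal point, pixels), "cam_to_world" (4x4, takes a point from camera to world coordinates). Camera axes: x right, y down, z forward; pixel columns grow to the right and rows downward; lengths in m; the calibration is good to about 2 mm. A picture is of the moment at which its call begins. There is no depth.
- hand_in(): hands the job in; it is judged then, once.
Trained networks look in a picture, given as the dict that the camera call returned (one of the last four; its "shot" number tells which), for a name from the list of things; names that differ only in an ending like _2 or _b are one class to them, and where a whole thing is asked for, a point or a joint stands for the part that bears it (a point fixed in the world has none). Each returns a list of dicts, best first, with "confidence" (0 to 1); they miss things now and then, are a little off and sometimes report something else, mostly with a low value. They report only what shows in the picture. A call takes as long as a camera call.
- spot_in(name, picture): "xyz" ([x, y, z] in m, in world coordinates, good to about 4 mm: the middle of the surface that is visible of it).
- silhouettes(name, picture): "region" (400x640 bool, what is visible of it).
The state is a dict: "t": time; "q": joint angles; "dq": joint speeds; "tau": joint torques, N m; "position": TCP position; "orientation": TCP orientation; "wrist_force": force on the tool from outside, world axes, zero at the start; "moment": the same for the moment, N m; "grip_width": finger opening in m; "grasp_force": force on a finger pad.
Only numpy, scipy, OpenCV 4.12 (cv2) and the standard library are available. Lean on these libraries where they do the work, as an engineer would, in place of code of your own. Each camera call takes 0.05 s, during which the arm holds its last target. There are 200 camera calls.

## Working session

There is one attempt and no reset: what is moved stays moved. The work goes in short steps, Python scripts to look and compute and a tool call to move; the robot and the scene stay as the last step left them, time stands still between calls to the robot, and variables do not carry over. Pictures are saved under pics/ and viewed, at most 14 in all, crops included, and the job is handed in when it is done.

Besides the shell and the picture viewer there is one more tool, called after "Request:" by a JSON object that holds its "fn" and its "kwargs", one argument or row to a line. servo_tool: Moves the arm, as the interface text tells. Its arguments: {"type":"object","properties":{"rows":{"type":"array","items":{"type":"object","properties":{"tx":{"type":"number","minimum":-1,"maximum":1},"ty":{"type":"number","minimum":-1,"maximum":1},"tz":{"type":"number","minimum":-1,"maximum":1},"ax":{"type":"number","minimum":-1,"maximum":1},"ay":{"type":"number","minimum":-1,"maximum":1},"az":{"type":"number","minimum":-1,"maximum":1},"hand":{"type":"number"}}}},"newtons":{"type":"number"}},"required":["rows"]}

```bash
mkdir -p pics; ls; cat > h.py <<'E'
import numpy as np, cv2
from station import *
def proj(p,im):
    T=np.linalg.inv(im["cam_to_world"]);c=T[:3,:3]@np.asarray(p)+T[:3,3]
    f=200/np.tan(np.radians(im["vfov"])/2)
    return np.array([im["cx"]+f*c[0]/c[2],im["cy"]+f*c[1]/c[2]])
def ray(u,v,im,z):
    f=200/np.tan(np.radians(im["vfov"])/2);M=im["cam_to_world"]
    d=M[:3,:3]@np.array([(u-im["cx"])/f,(v-im["cy"])/f,1]);o=M[:3,3]
    return o+d*(z-o[2])/d[2]
def save(n,im): cv2.imwrite("pics/"+n+".png",im["frame"][:,:,::-1])
def R(q):
    from scipy.spatial.transform import Rotation as Ro
    return Ro.from_quat([q[1],q[2],q[3],q[0]]).as_matrix()
E
cat > a.py <<'E'
from h import *
s=get_state();print(s["position"],s["orientation"],s["t"])
print(R(s["orientation"]).round(3), tips_ahead if not callable(tips_ahead) else tips_ahead())
for n in ["top","scene"]:
    im=get_image(n);save(n+"0",im);print(n,im["vfov"],im["cam_to_world"].round(3).tolist())
    for k in ["box","lock_pad","lock_hinge"]+[a+c for a in("knob_","shaft_") for c in("red","yellow","blue","green")]+["pod","key_white_top","key_orange_top","key_green_top","meter","tape","lugs"]:
        try: r=spot_in(k,im)
        except Exception as e: print(k,e);continue
        print(k,[(np.round(d["xyz"],3).tolist(),round(d["confidence"],2)) for d in r[:2]])
E
python3 a.py
```

```text
pics
[0.19044567 0.59479356 0.23854211] [-4.55458240e-05  1.54307269e-01  9.88022615e-01 -7.58996570e-04] 0.0
[[-0.952  0.305 -0.   ]
 [ 0.305  0.952 -0.001]
 [-0.    -0.002 -1.   ]] 0.008
top 45.10363007806072 [[-0.007, -0.985, 0.175, 0.371], [-1.0, 0.008, 0.002, 0.061], [-0.003, -0.175, -0.985, 1.285], [0.0, 0.0, 0.0, 1.0]]
box [([0.624, 0.061, 0.039], 0.75)]
lock_pad [([0.585, 0.237, 0.084], 0.56), ([0.485, -0.36, 0.048], 0.51)]
lock_hinge [([0.621, 0.059, 0.04], 0.91)]
knob_red [([0.498, 0.144, 0.035], 0.61)]
knob_yellow [([0.528, -0.072, 0.034], 0.91), ([0.501, 0.146, 0.036], 0.54)]
knob_blue [([0.456, 0.386, 0.018], 0.29)]
knob_green [([0.516, 0.03, 0.033], 0.6)]
shaft_red [([0.649, 0.045, 0.045], 0.92)]
shaft_yellow [([0.637, 0.145, 0.045], 0.62)]
shaft_blue [([0.673, -0.153, 0.043], 0.79)]
shaft_green [([0.667, -0.048, 0.042], 0.93)]
pod [([0.539, -0.344, 0.033], 0.72)]
key_white_top []
key_orange_top [([0.485, -0.36, 0.049], 0.5)]
key_green_top []
meter [([0.603, 0.454, 0.035], 0.61)]
tape [([0.457, 0.386, 0.018], 0.87)]
lugs [([0.689, -0.339, 0.038], 0.82), ([0.603, 0.457, 
[... 325 characters left out ...]
, 0.61)]
knob_red [([0.512, 0.126, 0.033], 0.56)]
knob_yellow [([0.648, 0.138, 0.043], 0.74), ([0.553, -0.091, 0.03], 0.73)]
knob_blue [([0.554, -0.205, 0.036], 0.6)]
knob_green [([0.534, 0.016, 0.032], 0.93), ([0.581, 0.24, 0.077], 0.31)]
shaft_red [([0.66, 0.036, 0.036], 0.56)]
shaft_yellow [([0.647, 0.138, 0.046], 0.69)]
shaft_blue [([0.681, -0.157, 0.041], 0.56)]
shaft_green [([0.672, -0.062, 0.043], 0.69)]
pod [([0.568, -0.38, 0.029], 0.63)]
key_white_top [([0.547, -0.364, 0.053], 0.48)]
key_orange_top [([0.493, -0.369, 0.051], 0.4)]
key_green_top [([0.709, -0.35, 0.039], 0.65)]
meter [([0.616, 0.437, 0.029], 0.85)]
tape [([0.465, 0.38, 0.018], 0.63)]
lugs [([0.71, -0.35, 0.042], 0.82)]
```

View pics/top0.png

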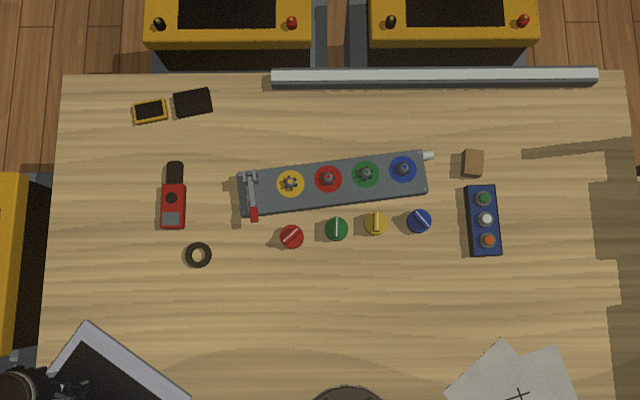

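View pics/scene0.png

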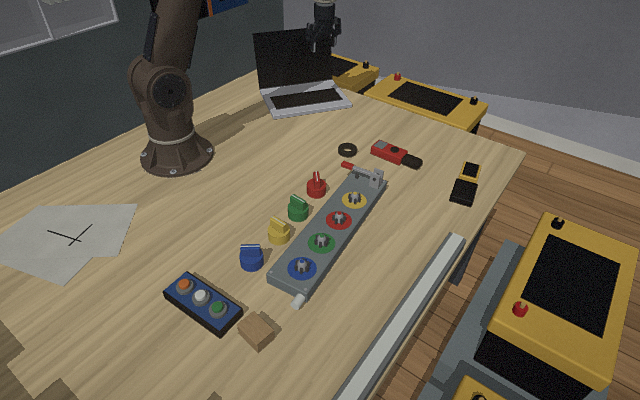

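Four handles on the bench; top view: lever pad (252,212), shafts yellow (290,183), red (328,178), green (366,173), blue (403,168); handles red (291,237), green (336,228), yellow (376,222), blue (419,220); keys green/white/orange at (484,198)/(486,219)/(488,240). The nets agree.

```bash
cat >> h.py <<'E'
def go(p,yaw=None,s=None):
    """print rotation then translation needed; yaw = angle (deg) of tool y in world, mod 180"""
    s=s or get_state(); M=R(s["orientation"]); y0=np.degrees(np.arctan2(M[1,1],M[0,1]))
    d=0 if yaw is None else (yaw-y0+90)%180-90
    a=-np.radians(d); Rz=np.array([[np.cos(a),-np.sin(a),0],[np.sin(a),np.cos(a),0],[0,0,1]])
    M2=M@Rz
    t=M2.T@(np.asarray(p)-s["position"])/0.15
    print("yaw now %.1f; az total %.3f (>= %d rows); then t total"%(y0,-d/60,np.ceil(abs(d)/8.5)),t.round(3),"rows>=%d"%np.ceil(np.linalg.norm(t)*3),"q7",round(s["q"][6],2))
def st():
    s=get_state();print("t%.1f"%s["t"],"pos",np.round(s["position"],4),"F",np.round(s["wrist_force"],1),"w",round(s["grip_width"],4),"g",round(s["grasp_force"],1));return s
E
python3 -c "
from h import *
im=get_image('wrist');M=im['cam_to_world'];s=get_state();print(im['vfov'],(R(s['orientation']).T@M[:3,:3]).round(3),R(s['orientation']).T@(M[:3,3]-s['position']))
go([0.583,0.239,0.25],96.9)
"
```

```text
59.57652513299448 [[-0.001 -0.954 -0.299]
 [ 1.    -0.001  0.001]
 [-0.001 -0.299  0.954]] [ 0.07517636 -0.00020635 -0.13421104]
yaw now 72.2; az total -0.411 (>= 3 rows); then t total [-2.312 -2.672 -0.071] rows>=11 q7 -0.08
```

Request:
{"fn": "servo_tool", "kwargs": {
  "rows": [
    {"az":-0.137,"hand":1},
    {"az":-0.137},
    {"az":-0.137},
    {"tx":-0.165,"ty":-0.191},
    {"tx":-0.165,"ty":-0.191},
    {"tx":-0.165,"ty":-0.191},
    {"tx":-0.165,"ty":-0.191},
    {"tx":-0.165,"ty":-0.191},
    {"tx":-0.165,"ty":-0.191},
    {"tx":-0.165,"ty":-0.191},
    {"tx":-0.165,"ty":-0.191},
    {"tx":-0.165,"ty":-0.191},
    {"tx":-0.165,"ty":-0.191},
    {"tx":-0.165,"ty":-0.191},
    {"tx":-0.165,"ty":-0.191},
    {"tx":-0.165,"ty":-0.191},
    {"tx":-0.165,"ty":-0.191},
    {}
  ]
}}

```text
$.rows[0]: bad value
```

```bash
cat > b.py <<'E'
from h import *
import sys
st(); im=get_image("wrist");save(sys.argv[1],im)
for k in sys.argv[2:]:
    r=spot_in(k,im);print(k,[(np.round(d["xyz"],3).tolist(),round(d["confidence"],2),proj(d["xyz"],im).round().tolist()) for d in r[:2]])
E
python3 b.py w1 lock_pad shaft_yellow shaft_red knob_red box
```

```text
t1.9 pos [0.1906 0.5953 0.2393] F [-1.2 -0.   0.5] w 0.0853 g 0.0
lock_pad []
shaft_yellow []
shaft_red []
knob_red []
box []
```

View pics/w1.png

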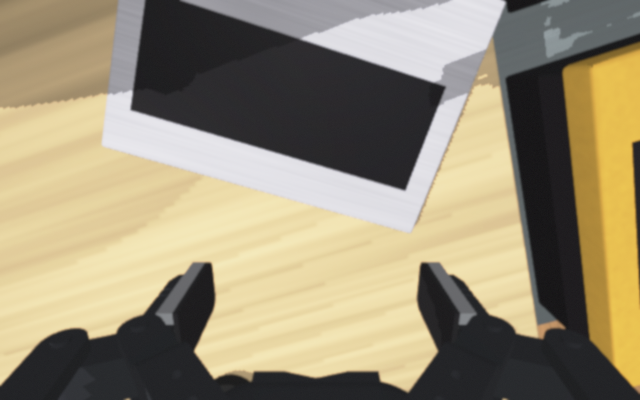

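The move was refused; the picture shows only the laptop and the open fingers. I'll give full rows.

Request:
{"fn": "servo_tool", "kwargs": {
  "rows": [
    {"tx":0,"ty":0,"tz":0,"ax":0,"ay":0,"az":-0.137,"hand":1},
    {"tx":0,"ty":0,"tz":0,"ax":0,"ay":0,"az":-0.137,"hand":1},
    {"tx":0,"ty":0,"tz":0,"ax":0,"ay":0,"az":-0.137,"hand":1},
    {"tx":-0.165,"ty":-0.191,"tz":0,"ax":0,"ay":0,"az":0,"hand":1},
    {"tx":-0.165,"ty":-0.191,"tz":0,"ax":0,"ay":0,"az":0,"hand":1},
    {"tx":-0.165,"ty":-0.191,"tz":0,"ax":0,"ay":0,"az":0,"hand":1},
    {"tx":-0.165,"ty":-0.191,"tz":0,"ax":0,"ay":0,"az":0,"hand":1},
    {"tx":-0.165,"ty":-0.191,"tz":0,"ax":0,"ay":0,"az":0,"hand":1},
    {"tx":-0.165,"ty":-0.191,"tz":0,"ax":0,"ay":0,"az":0,"hand":1},
    {"tx":-0.165,"ty":-0.191,"tz":0,"ax":0,"ay":0,"az":0,"hand":1},
    {"tx":-0.165,"ty":-0.191,"tz":0,"ax":0,"ay":0,"az":0,"hand":1},
    {"tx":-0.165,"ty":-0.191,"tz":0,"ax":0,"ay":0,"az":0,"hand":1},
    {"tx":-0.165,"ty":-0.191,"tz":0,"ax":0,"ay":0,"az":0,"hand":1},
    {"tx":-0.165,"ty":-0.191,"tz":0,"ax":0,"ay":0,"az":0,"hand":1},
    {"tx":-0.165,"ty":-0.191,"tz":0,"ax":0,"ay":0,"az":0,"hand":1},
    {"tx":-0.165,"ty":-0.191,"tz":0,"ax":0,"ay":0,"az":0,"hand":1},
    {"tx":-0.165,"ty":-0.191,"tz":0,"ax":0,"ay":0,"az":0,"hand":1}
  ]
}}

```text
t: 3.95
position: [0.5838, 0.2376, 0.2394]
orientation: [0.0, -0.06, 0.998, 0.0]
wrist_force: [1.1, -0.2, -0.4]
grip_width: 0.0854
grasp_force: 0.0
```

```bash
python3 b.py w2 lock_pad shaft_yellow shaft_red knob_red box
```

```text
t4.0 pos [0.5838 0.2376 0.2394] F [ 1.1 -0.2 -0.4] w 0.0854 g 0.0
lock_pad [([0.578, 0.238, 0.08], 0.69, [317.0, 174.0])]
shaft_yellow [([0.638, 0.144, 0.039], 0.62, [218.0, 211.0])]
shaft_red [([0.646, 0.057, 0.037], 0.76, [132.0, 208.0]), ([0.577, 0.245, 0.081], 0.23, [326.0, 174.0])]
knob_red [([0.502, 0.148, 0.032], 0.91, [230.0, 70.0]), ([0.612, 0.131, 0.039], 0.15, [206.0, 185.0])]
box [([0.614, 0.13, 0.042], 0.79, [203.0, 187.0])]
```

View pics/w2.png

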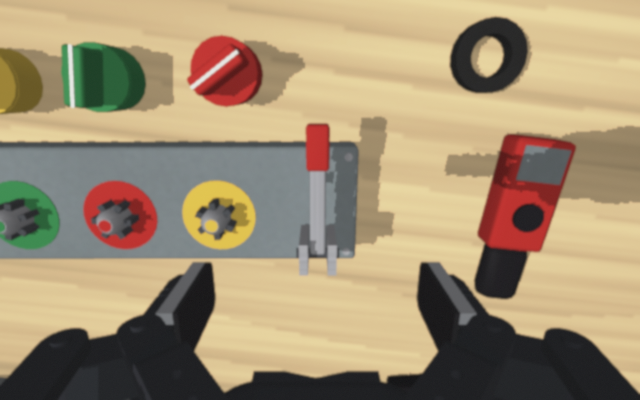

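Wrist view: red pad spans rows 124–170 at column 317, hinge bracket near (318,258); yellow shaft tip (214,222), red shaft (118,218), red handle bar (215,70).

```bash
python3 - <<'E'
from h import *
im=get_image("wrist")
print(ray(317,147,im,.082),ray(317,170,im,.082),ray(317.5,250,im,.08), ray(317,124,im,.082))
# box corners
for u,v in [(0,143),(352,141),(356,257),(0,260)]: print(ray(u,v,im,.04))
p=ray(317,147,im,.082); go([p[0]+0,p[1],.15],96.9); go([p[0],p[1],0.064],96.9)
E
```

```text
[0.55264265 0.23693982 0.082     ] [0.57211743 0.23933045 0.082     ] [0.64731684 0.24903692 0.08      ] [0.53392115 0.23464167 0.082     ]
[ 0.59169891 -0.06171057  0.04      ]
[0.54949145 0.27030808 0.04      ]
[0.66957663 0.29298616 0.04      ]
[ 0.71811606 -0.07986542  0.04      ]
yaw now 97.0; az total 0.002 (>= 1 rows); then t total [0.195 0.002 0.595] rows>=2 q7 1.25
yaw now 97.0; az total 0.002 (>= 1 rows); then t total [1.950e-01 1.000e-03 1.169e+00] rows>=4 q7 1.25
```

Request:
{"fn": "servo_tool", "kwargs": {
  "newtons": 30,
  "rows": [
    {"tx":0.039,"ty":0,"tz":0.234,"ax":0,"ay":0,"az":0,"hand":1},
    {"tx":0.039,"ty":0,"tz":0.234,"ax":0,"ay":0,"az":0,"hand":1},
    {"tx":0.039,"ty":0,"tz":0.234,"ax":0,"ay":0,"az":0,"hand":1},
    {"tx":0.039,"ty":0,"tz":0.234,"ax":0,"ay":0,"az":0,"hand":1},
    {"tx":0.039,"ty":0,"tz":0.234,"ax":0,"ay":0,"az":0,"hand":1},
    {"tx":0,"ty":0,"tz":0,"ax":0,"ay":0,"az":0,"hand":0},
    {"tx":0,"ty":0,"tz":0,"ax":0,"ay":0,"az":0,"hand":0},
    {"tx":0,"ty":0,"tz":0,"ax":0,"ay":0,"az":0,"hand":0},
    {"tx":0,"ty":0,"tz":0,"ax":0,"ay":0,"az":0,"hand":0},
    {"tx":0,"ty":0,"tz":0,"ax":0,"ay":0,"az":0,"hand":0},
    {"tx":0,"ty":0,"tz":0,"ax":0,"ay":0,"az":0,"hand":0},
    {"tx":0,"ty":0,"tz":0,"ax":0,"ay":0,"az":0,"hand":0}
  ]
}}

```text
t: 5.5
position: [0.5549, 0.2356, 0.0648]
orientation: [0.001, -0.06, 0.998, 0.0]
wrist_force: [3.0, 0.0, 3.4]
grip_width: 0.0195
grasp_force: 36.2
```

Request:
{"fn": "servo_tool", "kwargs": {
  "rows": [
    {"tx":-0.004,"ty":0,"tz":-0.07,"ax":0,"ay":0,"az":0,"hand":0},
    {"tx":-0.011,"ty":0,"tz":-0.069,"ax":0,"ay":0,"az":0,"hand":0},
    {"tx":-0.018,"ty":0,"tz":-0.068,"ax":0,"ay":0,"az":0,"hand":0},
    {"tx":-0.025,"ty":0,"tz":-0.065,"ax":0,"ay":0,"az":0,"hand":0},
    {"tx":-0.032,"ty":0,"tz":-0.062,"ax":0,"ay":0,"az":0,"hand":0},
    {"tx":-0.038,"ty":0,"tz":-0.059,"ax":0,"ay":0,"az":0,"hand":0},
    {"tx":-0.044,"ty":0,"tz":-0.054,"ax":0,"ay":0,"az":0,"hand":0},
    {"tx":-0.05,"ty":0,"tz":-0.049,"ax":0,"ay":0,"az":0,"hand":0},
    {"tx":-0.055,"ty":0,"tz":-0.044,"ax":0,"ay":0,"az":0,"hand":0},
    {"tx":-0.059,"ty":0,"tz":-0.038,"ax":0,"ay":0,"az":0,"hand":0},
    {"tx":0,"ty":0,"tz":0,"ax":0,"ay":0,"az":0,"hand":0},
    {"tx":0,"ty":0,"tz":0,"ax":0,"ay":0,"az":0,"hand":0}
  ]
}}

```text
t: 6.7
position: [0.6049, 0.2416, 0.1516]
orientation: [0.001, -0.06, 0.998, 0.0]
wrist_force: [-2.6, 0.8, 4.4]
grip_width: 0.0193
grasp_force: 36.6
```

Request:
{"fn": "servo_tool", "kwargs": {
  "rows": [
    {"tx":0,"ty":0,"tz":0,"ax":0,"ay":0,"az":0,"hand":1},
    {"tx":0,"ty":0,"tz":0,"ax":0,"ay":0,"az":0,"hand":1},
    {"tx":0,"ty":0,"tz":0,"ax":0,"ay":0,"az":0,"hand":1},
    {"tx":0,"ty":0,"tz":0,"ax":0,"ay":0,"az":0,"hand":1},
    {"tx":0,"ty":0,"tz":-0.2,"ax":0,"ay":0,"az":0,"hand":1},
    {"tx":0,"ty":0,"tz":-0.2,"ax":0,"ay":0,"az":0,"hand":1},
    {"tx":0,"ty":0,"tz":-0.2,"ax":0,"ay":0,"az":0,"hand":1},
    {"tx":0.04,"ty":-0.25,"tz":0,"ax":0,"ay":0,"az":0,"hand":1},
    {"tx":0.04,"ty":-0.25,"tz":0,"ax":0,"ay":0,"az":0,"hand":1},
    {"tx":0.04,"ty":-0.25,"tz":0,"ax":0,"ay":0,"az":0,"hand":1},
    {"tx":0.04,"ty":-0.25,"tz":0,"ax":0,"ay":0,"az":0,"hand":1},
    {"tx":0.04,"ty":-0.25,"tz":0,"ax":0,"ay":0,"az":0,"hand":1},
    {"tx":0.04,"ty":-0.25,"tz":0,"ax":0,"ay":0,"az":0,"hand":1},
    {"tx":0,"ty":0,"tz":0,"ax":0,"ay":0,"az":0,"hand":1}
  ]
}}

```text
t: 8.1
position: [0.5948, 0.006, 0.2408]
orientation: [0.0, -0.056, 0.998, -0.002]
wrist_force: [0.3, 0.2, 0.5]
grip_width: 0.0856
grasp_force: 0.0
```

```bash
python3 b.py w3 lock_pad $(for c in red yellow blue green; do echo knob_$c shaft_$c;done); python3 -c "
import cv2;a=cv2.imread('pics/w3.png');cv2.imwrite('pics/w3b.png',cv2.resize(a[20:300],(800,350),interpolation=cv2.INTER_CUBIC))"
```

```text
t8.1 pos [0.5948 0.006  0.2408] F [0.3 0.2 0.5] w 0.0856 g 0.0
lock_pad [([0.621, 0.234, 0.126], 0.77, [601.0, 258.0])]
knob_red [([0.498, 0.136, 0.033], 0.84, [468.0, 82.0])]
shaft_red [([0.646, 0.048, 0.04], 0.81, [352.0, 223.0]), ([0.622, 0.233, 0.127], 0.66, [600.0, 260.0])]
knob_yellow [([0.536, -0.072, 0.035], 0.95, [241.0, 99.0]), ([0.519, 0.023, 0.036], 0.72, [344.0, 91.0])]
shaft_yellow [([0.642, 0.137, 0.039], 0.65, [438.0, 228.0]), ([0.648, 0.044, 0.039], 0.22, [348.0, 224.0])]
knob_blue []
shaft_blue [([0.671, -0.15, 0.039], 0.8, [158.0, 225.0])]
knob_green [([0.52, 0.022, 0.034], 0.69, [343.0, 93.0]), ([0.66, -0.053, 0.042], 0.69, [252.0, 226.0])]
shaft_green [([0.658, -0.054, 0.044], 0.86, [252.0, 225.0])]
```

View pics/w3b.png

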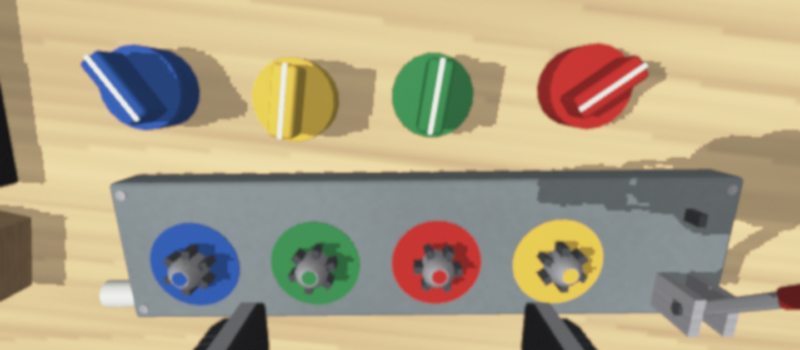

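Lever is up (pad at right, raised). All four shafts and handles are visible: handle bars blue/yellow/green/red at the top, collars below. Next, near-overhead views for the tooth phases.

Request:
{"fn": "servo_tool", "kwargs": {
  "rows": [
    {"tx":-0.233,"ty":0.121,"tz":0,"ax":0,"ay":0,"az":0,"hand":1},
    {"tx":-0.233,"ty":0.121,"tz":0,"ax":0,"ay":0,"az":0,"hand":1},
    {"tx":-0.233,"ty":0.121,"tz":0,"ax":0,"ay":0,"az":0,"hand":1},
    {"tx":-0.233,"ty":0.121,"tz":0,"ax":0,"ay":0,"az":0,"hand":1},
    {"tx":0,"ty":0,"tz":0,"ax":0,"ay":0,"az":0,"hand":1},
    {"tx":0,"ty":0,"tz":0,"ax":0,"ay":0,"az":0,"hand":1}
  ]
}}

```text
t: 9.2
position: [0.7252, 0.1035, 0.2394]
orientation: [-0.001, -0.061, 0.998, -0.0]
wrist_force: [-0.6, -0.7, 1.5]
grip_width: 0.0852
grasp_force: 0.0
```

```bash
cat > c.py <<'E'
from h import *
import sys,pickle
st();im=get_image("wrist");pickle.dump(im,open(sys.argv[1]+".pkl","wb"));save(sys.argv[1],im)
E
python3 c.py v1
```

```text
t9.2 pos [0.7252 0.1035 0.2394] F [-0.6 -0.7  1.5] w 0.0852 g 0.0
```

Request:
{"fn": "servo_tool", "kwargs": {
  "rows": [
    {"tx":0.018,"ty":-0.26,"tz":0,"ax":0,"ay":0,"az":0,"hand":1},
    {"tx":0.018,"ty":-0.26,"tz":0,"ax":0,"ay":0,"az":0,"hand":1},
    {"tx":0.018,"ty":-0.26,"tz":0,"ax":0,"ay":0,"az":0,"hand":1},
    {"tx":0.018,"ty":-0.26,"tz":0,"ax":0,"ay":0,"az":0,"hand":1},
    {"tx":0.018,"ty":-0.26,"tz":0,"ax":0,"ay":0,"az":0,"hand":1},
    {"tx":0,"ty":0,"tz":0,"ax":0,"ay":0,"az":0,"hand":1},
    {"tx":0,"ty":0,"tz":0,"ax":0,"ay":0,"az":0,"hand":1}
  ]
}}

```text
t: 9.95
position: [0.7342, -0.0954, 0.2412]
orientation: [0.0, -0.058, 0.998, -0.0]
wrist_force: [0.0, 1.4, 0.6]
grip_width: 0.0853
grasp_force: 0.0
```

```bash
python3 c.py v2; cat > d.py <<'E'
from h import *
import pickle
ap={"yellow":(.640,.141),"red":(.648,.047),"green":(.660,-.052),"blue":(.672,-.152)}
hue={"yellow":(20,35),"red":(172,188),"green":(50,88),"blue":(100,125)}
def rect(im,c,z,half=.05,n=400):
    g=(np.arange(n)-n/2+.5)/n*2*half
    X,Y=np.meshgrid(c[0]+g,c[1]+g,indexing="ij") # row=x, col=y
    T=np.linalg.inv(im["cam_to_world"]);f=200/np.tan(np.radians(im["vfov"])/2)
    P=np.stack([X,Y,np.full_like(X,z)],-1)@T[:3,:3].T+T[:3,3]
    return cv2.remap(im["frame"],(im["cx"]+f*P[...,0]/P[...,2]).astype(np.float32),(im["cy"]+f*P[...,1]/P[...,2]).astype(np.float32),cv2.INTER_CUBIC)
def mask(r,k):
    h=cv2.cvtColor(r,cv2.COLOR_RGB2HSV);H=h[...,0].astype(int);a,b=hue[k]
    if b>180: H=np.where(H<90,H+180,H)
    return ((H>=a)&(H<=b)&(h[...,1]>110)&(h[...,2]>40)).astype(np.uint8)
if __name__=="__main__":
  tiles=[]
  for v,ks in (("v1",("yellow","red")),("v2",("green","blue"))):
    im=pickle.load(open(v+".pkl","rb"));print(v,im["cam_to_world"][:3,3].round(3))
    for k in ks:
        c=np.array(ap[k])
        for it in range(2):
            r=rect(im,c,.042);m=mask(r,k)
            p=cv2.convexHull(np.argwhere(cv2.morphologyEx(m,cv2.MORPH_OPEN,np.ones((5,5)))>0).astype(np.int32))
            (e,ax,_)=cv2.fitEllipse(p)
            c=c+(np.array(e)-199.5)*.1/400
        r=rect(im,c,.058);s=cv2.cvtColor(r,cv2.COLOR_RGB2HSV)[...,1].astype(float)
        th=np.radians(np.arange(0,360,1.))
        prof=np.mean([cv2.remap(s.astype(np.float32),(199.5+q*4000*np.sin(th)).astype(np.float32)[None],(199.5+q*4000*np.cos(th)).astype(np.float32)[None],1)[0] for q in np.arange(.0145,.0185,.0005)],0)
        ph=np.degrees(-np.angle(-np.sum(prof*np.exp(-6j*th)))/6)
        print(k,"centre",c.round(4),"axes mm",np.round(np.array(ax)*.25,1),"tooth phase",round(ph,1),"amp",round(abs(np.mean(prof*np.exp(-6j*th))),1))
        o=r.copy()
        for j in range(6):
            a=np.radians(ph+60*j);cv2.line(o,(200,200),(int(200+80*np.sin(a)),int(200+80*np.cos(a))),(255,0,255),1)
        tiles.append(o[80:320,80:320])
  cv2.imwrite("pics/gear.png",cv2.vconcat([cv2.hconcat(tiles[:2]),cv2.hconcat(tiles[2:])])[:,:,::-1])
E
python3 d.py
```

```text
t9.9 pos [ 0.7342 -0.0954  0.2412] F [0.  1.4 0.6] w 0.0853 g 0.0
v1 [0.651 0.094 0.374]
yellow centre [0.6423 0.1448] axes mm [73.2 73.3] tooth phase 11.1 amp 40.6
red centre [0.6543 0.046 ] axes mm [73. 73.] tooth phase -26.4 amp 45.5
v2 [ 0.659 -0.105  0.375]
green centre [ 0.6665 -0.0537] axes mm [71.7 71.8] tooth phase -6.8 amp 33.3
blue centre [ 0.6785 -0.1526] axes mm [72.9 73. ] tooth phase -0.7 amp 41.3
```

View pics/gear.png

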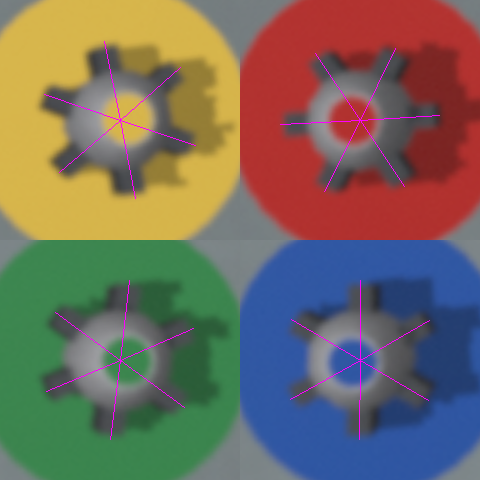

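Request:
{"fn": "servo_tool", "kwargs": {
  "rows": [
    {"tx":0.162,"ty":0.147,"tz":0,"ax":0,"ay":0,"az":0,"hand":1},
    {"tx":0.162,"ty":0.147,"tz":0,"ax":0,"ay":0,"az":0,"hand":1},
    {"tx":0.162,"ty":0.147,"tz":0,"ax":0,"ay":0,"az":0,"hand":1},
    {"tx":0.162,"ty":0.147,"tz":0,"ax":0,"ay":0,"az":0,"hand":1},
    {"tx":0.162,"ty":0.147,"tz":0,"ax":0,"ay":0,"az":0,"hand":0.7},
    {"tx":0,"ty":0,"tz":0,"ax":0,"ay":0,"az":0,"hand":0.7},
    {"tx":0,"ty":0,"tz":0,"ax":0,"ay":0,"az":0,"hand":0.7}
  ]
}}

```text
t: 10.7
position: [0.6009, 0.0039, 0.2413]
orientation: [0.001, -0.062, 0.998, 0.0]
wrist_force: [0.9, -0.0, 0.2]
grip_width: 0.0594
grasp_force: 0.0
```

```bash
cat > e.py <<'E'
from h import *
from d import rect
import pickle
from scipy.optimize import minimize
C={"yellow":(.6423,.1448,11.1),"red":(.6543,.046,-26.4),"green":(.6665,-.0537,-6.8),"blue":(.6785,-.1526,-.7)}
n=400;g=(np.arange(n)-199.5)*.25
X,Y=np.meshgrid(g,g,indexing="ij")
def tmpl(cx,cy,ph):
    x,y=X-cx,Y-cy;m=np.hypot(x,y)<12.5
    for j in range(3):
        a=np.radians(ph+60*j);u=x*np.cos(a)+y*np.sin(a);v=-x*np.sin(a)+y*np.cos(a)
        m|=(abs(u)<19)&(abs(v)<3)
    return m
for v,ks in (("v1",("yellow","red")),("v2",("green","blue"))):
    im=pickle.load(open(v+".pkl","rb"))
    for k in ks:
        c=C[k];r=rect(im,c[:2],.056);s=cv2.cvtColor(r,cv2.COLOR_RGB2HSV)[...,1]
        m=((s<95)&(np.hypot(X,Y)<24)).astype(float)
        m=cv2.GaussianBlur(m,(0,0),4)
        f=lambda p:-np.mean(m*(2*tmpl(*p)-1.0))*100
        best=min((minimize(f,[a,b,c[2]],method="Nelder-Mead",options=dict(initial_simplex=[[a,b,c[2]],[a+2,b,c[2]],[a,b+2,c[2]],[a,b,c[2]+6]])) for a in(-1,1) for b in(-2,1)),key=lambda q:q.fun)
        print(k,best.x.round(2),round(best.fun,2),"sat>",round((m>.5).mean(),3))
E
python3 e.py
cat > k.py <<'E'
from h import *
from d import rect
import sys
ap={"red":(.498,.140),"green":(.518,.026),"yellow":(.533,-.074),"blue":(.545,-.20)}
def knob(im,k,c=None,z=.066):
    if c is None:
        r=spot_in("knob_"+k,im);print("  spot",k,[(np.round(d["xyz"],3).tolist(),round(d["confidence"],2)) for d in r[:2]])
        c=ap[k]
    c=np.array(c[:2]);r=rect(im,c,z,.06,480)
    h=cv2.cvtColor(r,cv2.COLOR_RGB2HSV);m=((h[...,1]<60)&(h[...,2]>150)).astype(np.uint8)
    n,l,s,cc=cv2.connectedComponentsWithStats(m)
    j=1+np.argmax([a if 30<np.hypot(*(q-240))*0+a else 0 for a,q in zip(s[1:,4],cc[1:])])
    p=np.argwhere(l==j);(e,(w,hh),_)=cv2.minAreaRect(p.astype(np.int32))
    q=p-p.mean(0);d=np.linalg.svd(q,full_matrices=False)[2][0]
    ang=np.degrees(np.arctan2(d[1],d[0]))%180
    ctr=c+(np.array(e)-239.5)*.25e-3
    print(k,"centre",ctr.round(4),"bar",round(ang,1),"size mm",round(w*.25,1),round(hh*.25,1),"pix",proj([*ctr,z],im).round())
    return ctr,ang
if __name__=="__main__":
    st();im=get_image("wrist");save("k"+sys.argv[1],im)
    for k in sys.argv[2:]:
        try: knob(im,k)
        except Exception as ex: print(k,ex)
E
python3 k.py 1 red green yellow blue
```

```text
yellow [ 0.07 -0.21 11.22] -4.81 sat> 0.064
red [ 1.000e-02  1.300e-01 -2.656e+01] -4.87 sat> 0.064
green [-0.16 -0.06 -6.82] -4.73 sat> 0.076
blue [-0.12  0.26 -0.49] -4.87 sat> 0.066
t10.7 pos [0.6009 0.0039 0.2413] F [ 0.9 -0.   0.2] w 0.0594 g 0.0
  spot red [([0.501, 0.132, 0.034], 0.79), ([0.622, 0.239, 0.129], 0.34)]
red centre [0.5037 0.1425] bar 132.0 size mm 4.4 51.2 pix [494.  84.]
  spot green [([0.521, 0.022, 0.034], 0.86)]
green centre [0.5234 0.025 ] bar 177.6 size mm 4.5 51.1 pix [352.  90.]
  spot yellow [([0.54, -0.073, 0.034], 0.65)]
yellow centre [ 0.5384 -0.0793] bar 177.5 size mm 3.6 50.6 pix [228.  93.]
  spot blue [([0.542, -0.184, 0.037], 0.79)]
blue centre [ 0.5477 -0.19  ] bar 38.0 size mm 65.0 26.2 pix [96. 88.]
```

```bash
python3 -c "
from h import *
go([.5234,.025,.12],87.6)"
```

```text
yaw now 96.9; az total 0.154 (>= 2 rows); then t total [0.529 0.135 0.802] rows>=3 q7 1.65
```

Request:
{"fn": "servo_tool", "kwargs": {
  "newtons": 60,
  "rows": [
    {"tx":0,"ty":0,"tz":0,"ax":0,"ay":0,"az":0.077,"hand":0.6},
    {"tx":0,"ty":0,"tz":0,"ax":0,"ay":0,"az":0.077,"hand":0.6},
    {"tx":0.132,"ty":0.034,"tz":0.2,"ax":0,"ay":0,"az":0,"hand":0.6},
    {"tx":0.132,"ty":0.034,"tz":0.2,"ax":0,"ay":0,"az":0,"hand":0.6},
    {"tx":0.132,"ty":0.034,"tz":0.2,"ax":0,"ay":0,"az":0,"hand":0.6},
    {"tx":0.133,"ty":0.033,"tz":0.202,"ax":0,"ay":0,"az":0,"hand":0.6},
    {"tx":0,"ty":0,"tz":0,"ax":0,"ay":0,"az":0,"hand":0.6},
    {"tx":0,"ty":0,"tz":0,"ax":0,"ay":0,"az":0,"hand":0.6}
  ]
}}

```text
t: 11.75
position: [0.5231, 0.0252, 0.12]
orientation: [-0.0, 0.021, 1.0, -0.0]
wrist_force: [0.3, -0.4, 0.7]
grip_width: 0.0509
grasp_force: 0.0
```

```bash
python3 -c "
from h import *
st();go([.5234,.025,.047],87.6)"
```

```text
t11.8 pos [0.5231 0.0252 0.12  ] F [ 0.3 -0.4  0.7] w 0.0509 g 0.0
yaw now 87.6; az total 0.001 (>= 1 rows); then t total [-0.002 -0.001  0.487] rows>=2 q7 1.45
```

Position control is accurate. Down, grip, lift.

Request:
{"fn": "servo_tool", "kwargs": {
  "rows": [
    {"tx":0,"ty":0,"tz":0.163,"ax":0,"ay":0,"az":0,"hand":0.6},
    {"tx":0,"ty":0,"tz":0.163,"ax":0,"ay":0,"az":0,"hand":0.6},
    {"tx":0,"ty":0,"tz":0.161,"ax":0,"ay":0,"az":0,"hand":0.6},
    {"tx":0,"ty":0,"tz":0,"ax":0,"ay":0,"az":0,"hand":0},
    {"tx":0,"ty":0,"tz":0,"ax":0,"ay":0,"az":0,"hand":0},
    {"tx":0,"ty":0,"tz":0,"ax":0,"ay":0,"az":0,"hand":0},
    {"tx":0,"ty":0,"tz":0,"ax":0,"ay":0,"az":0,"hand":0},
    {"tx":0,"ty":0,"tz":0,"ax":0,"ay":0,"az":0,"hand":0},
    {"tx":0,"ty":0,"tz":-0.2,"ax":0,"ay":0,"az":0,"hand":0},
    {"tx":0,"ty":0,"tz":-0.2,"ax":0,"ay":0,"az":0,"hand":0},
    {"tx":0,"ty":0,"tz":-0.2,"ax":0,"ay":0,"az":0,"hand":0},
    {"tx":0,"ty":0,"tz":-0.2,"ax":0,"ay":0,"az":0,"hand":0},
    {"tx":0,"ty":0,"tz":0,"ax":0,"ay":0,"az":0,"hand":0}
  ]
}}

```text
t: 13.05
position: [0.5252, 0.0258, 0.1714]
orientation: [0.004, 0.02, 1.0, 0.001]
wrist_force: [0.7, 0.6, -1.8]
grip_width: 0.0171
grasp_force: 58.9
```

```bash
python3 -c "
from h import *
st();go([.6665,-.0537,.13],83.2)
im=get_image('wrist');save('g1',im)
from k import knob
s=get_state();p=np.array(s['position']);knob(im,'green',p,p[2]+.019)
for k in ('yellow','red','blue'): knob(im,k)"
```

```text
t13.1 pos [0.5252 0.0258 0.1714] F [ 0.7  0.6 -1.8] w 0.0171 g 58.9
yaw now 87.7; az total 0.074 (>= 1 rows); then t total [-0.996 -0.416  0.282] rows>=4 q7 1.44
green centre [0.5247 0.0253] bar 177.5 size mm 4.2 51.7 pix [316. 294.]
  spot yellow [([0.531, -0.074, 0.036], 0.84)]
yellow centre [ 0.5384 -0.0797] bar 177.5 size mm 4.0 51.6 pix [173. 221.]
  spot red [([0.499, 0.136, 0.032], 0.82)]
red centre [0.5038 0.1428] bar 132.0 size mm 4.3 50.3 pix [483. 162.]
  spot blue [([0.541, -0.184, 0.034], 0.78), ([0.657, -0.164, 0.038], 0.68)]
blue centre [ 0.547  -0.1934] bar 38.4 size mm 44.3 9.8 pix [ 23. 238.]
```

Request:
{"fn": "servo_tool", "kwargs": {
  "rows": [
    {"tx":0,"ty":0,"tz":0,"ax":0,"ay":0,"az":0.074,"hand":0},
    {"tx":-0.2,"ty":-0.083,"tz":0,"ax":0,"ay":0,"az":0,"hand":0},
    {"tx":-0.2,"ty":-0.083,"tz":0,"ax":0,"ay":0,"az":0,"hand":0},
    {"tx":-0.2,"ty":-0.083,"tz":0,"ax":0,"ay":0,"az":0,"hand":0},
    {"tx":-0.2,"ty":-0.083,"tz":0,"ax":0,"ay":0,"az":0,"hand":0},
    {"tx":-0.196,"ty":-0.084,"tz":0.08,"ax":0,"ay":0,"az":0,"hand":0},
    {"tx":0,"ty":0,"tz":0.1,"ax":0,"ay":0,"az":0,"hand":0},
    {"tx":0,"ty":0,"tz":0.1,"ax":0,"ay":0,"az":0,"hand":0},
    {"tx":0,"ty":0,"tz":0,"ax":0,"ay":0,"az":0,"hand":0},
    {"tx":0,"ty":0,"tz":0,"ax":0,"ay":0,"az":0,"hand":0},
    {"tx":0,"ty":0,"tz":0,"ax":0,"ay":0,"az":0,"hand":0}
  ]
}}

```text
t: 14.35
position: [0.6638, -0.0534, 0.1259]
orientation: [0.0, 0.059, 0.998, 0.0]
wrist_force: [0.7, 0.2, -1.6]
grip_width: 0.017
grasp_force: 58.9
```

```bash
cat > m.py <<'E'
from h import *
from k import knob
import sys
k=sys.argv[1];tx,ty,z,yaw=map(float,sys.argv[2:6])
s=st();go([tx,ty,z],yaw)
im=get_image('wrist');p=np.array(s['position']);c,a=knob(im,k,p,p[2]+.019)
print("knob centre - target",(c-[tx,ty]).round(4),"bar - tooth",round((a-yaw-90+30)%60-30,1))
E
python3 m.py green .6665 -.0537 .087 83.2
```

```text
t14.3 pos [ 0.6638 -0.0534  0.1259] F [ 0.7  0.2 -1.6] w 0.017 g 58.9
yaw now 83.3; az total 0.001 (>= 1 rows); then t total [-0.018  0.     0.259] rows>=1 q7 1.56
green centre [ 0.6332 -0.0569] bar 117.7 size mm 112.8 58.5 pix [297. 224.]
knob centre - target [-0.0333 -0.0032] bar - tooth 4.5
```

Request:
{"fn": "servo_tool", "kwargs": {
  "rows": [
    {"tx":-0.018,"ty":0.003,"tz":0.04,"ax":0,"ay":0,"az":0,"hand":0},
    {"tx":0,"ty":0,"tz":0.04,"ax":0,"ay":0,"az":0,"hand":0},
    {"tx":0,"ty":0,"tz":0.04,"ax":0,"ay":0,"az":0,"hand":0},
    {"tx":0,"ty":0,"tz":0.04,"ax":0,"ay":0,"az":0,"hand":0},
    {"tx":0,"ty":0,"tz":0,"ax":0,"ay":0,"az":0,"hand":0},
    {"tx":0,"ty":0,"tz":0,"ax":0,"ay":0,"az":0,"hand":0}
  ]
}}

```text
t: 15.0
position: [0.6665, -0.0539, 0.1009]
orientation: [-0.0, 0.059, 0.998, -0.0]
wrist_force: [0.0, -0.4, -1.1]
grip_width: 0.017
grasp_force: 58.8
```

Request:
{"fn": "servo_tool", "kwargs": {
  "rows": [
    {"tx":0,"ty":0,"tz":0.035,"ax":0,"ay":0,"az":0,"hand":0},
    {"tx":0,"ty":0,"tz":0.035,"ax":0,"ay":0,"az":0,"hand":0},
    {"tx":0,"ty":0,"tz":0.033,"ax":0,"ay":0,"az":0,"hand":0},
    {"tx":0,"ty":0,"tz":0,"ax":0,"ay":0,"az":0,"hand":0},
    {"tx":0,"ty":0,"tz":0,"ax":0,"ay":0,"az":0,"hand":0}
  ]
}}

```text
t: 15.5
position: [0.6667, -0.054, 0.0886]
orientation: [0.001, 0.059, 0.998, 0.0]
wrist_force: [-10.9, 1.0, 27.0]
grip_width: 0.0171
grasp_force: 62.7
```

Request:
{"fn": "servo_tool", "kwargs": {
  "rows": [
    {"tx":0,"ty":0,"tz":0,"ax":0,"ay":0,"az":0,"hand":0.6},
    {"tx":0,"ty":0,"tz":0,"ax":0,"ay":0,"az":0,"hand":0.6},
    {"tx":0,"ty":0,"tz":0,"ax":0,"ay":0,"az":0,"hand":0.6},
    {"tx":0,"ty":0,"tz":-0.12,"ax":0,"ay":0,"az":0,"hand":0.6},
    {"tx":0,"ty":0,"tz":-0.12,"ax":0,"ay":0,"az":0,"hand":0.6},
    {"tx":0,"ty":0,"tz":-0.12,"ax":0,"ay":0,"az":0,"hand":0},
    {"tx":0,"ty":0,"tz":0,"ax":0,"ay":0,"az":0,"hand":0},
    {"tx":0,"ty":0,"tz":0,"ax":0,"ay":0,"az":0,"hand":0},
    {"tx":0,"ty":0,"tz":0,"ax":0,"ay":0,"az":0,"hand":0},
    {"tx":0,"ty":0,"tz":0,"ax":0,"ay":0,"az":0,"hand":0},
    {"tx":0,"ty":0,"tz":0.05,"ax":0,"ay":0,"az":0,"hand":0},
    {"tx":0,"ty":0,"tz":0.05,"ax":0,"ay":0,"az":0,"hand":0},
    {"tx":0,"ty":0,"tz":0.05,"ax":0,"ay":0,"az":0,"hand":0},
    {"tx":0,"ty":0,"tz":0.03,"ax":0,"ay":0,"az":0,"hand":0},
    {"tx":0,"ty":0,"tz":0,"ax":0,"ay":0,"az":0,"hand":0},
    {"tx":0,"ty":0,"tz":0,"ax":0,"ay":0,"az":0,"hand":0}
  ]
}}

```text
t: 17.1
position: [0.6667, -0.054, 0.1142]
orientation: [0.0, 0.059, 0.998, 0.0]
wrist_force: [-6.8, 0.4, 17.8]
grip_width: 0.0
grasp_force: 8.9
```

Green contacts at the height of a fully home handle. Next, yellow.

Request:
{"fn": "servo_tool", "kwargs": {
  "rows": [
    {"tx":0,"ty":0,"tz":-0.15,"ax":0,"ay":0,"az":0,"hand":0.6},
    {"tx":0,"ty":0,"tz":-0.15,"ax":0,"ay":0,"az":0,"hand":0.6},
    {"tx":0.1,"ty":0,"tz":-0.1,"ax":0,"ay":0,"az":-0.072,"hand":0.6},
    {"tx":0.2,"ty":0,"tz":0,"ax":0,"ay":0,"az":0,"hand":0.6},
    {"tx":0.2,"ty":0,"tz":0,"ax":0,"ay":0,"az":0,"hand":0.6},
    {"tx":0,"ty":0,"tz":0,"ax":0,"ay":0,"az":0,"hand":0.6},
    {"tx":0,"ty":0,"tz":0,"ax":0,"ay":0,"az":0,"hand":0.6}
  ]
}}

```text
t: 17.8
position: [0.5917, -0.0495, 0.1727]
orientation: [0.0, 0.021, 1.0, 0.0]
wrist_force: [0.5, 0.0, 0.7]
grip_width: 0.0513
grasp_force: 0.0
```

```bash
cat > n.py <<'E'
from h import *
from k import knob
import sys
st();im=get_image('wrist')
for k in sys.argv[1:]:
    c,a=knob(im,k);go([*c,.047],a-90)
E
python3 n.py yellow; sed -i 's/"yellow":(.533,-.074)/"yellow":(.538,-.08)/;s/"blue":(.545,-.20)/"blue":(.545,-.19)/' k.py
```

```text
t17.8 pos [ 0.5917 -0.0495  0.1727] F [0.5 0.  0.7] w 0.0513 g 0.0
  spot yellow [([0.536, -0.075, 0.039], 0.91)]
yellow centre [ 0.5898 -0.0436] bar 93.0 size mm 59.0 6.2 pix [324. 196.]
yaw now 87.6; az total 1.409 (>= 10 rows); then t total [ 0.04  -0.018  0.837] rows>=3 q7 1.6
```

Request:
{"fn": "servo_tool", "kwargs": {
  "rows": [
    {"tx":0.173,"ty":-0.107,"tz":0.1,"ax":0,"ay":0,"az":0,"hand":0.6},
    {"tx":0.173,"ty":-0.108,"tz":0.1,"ax":0,"ay":0,"az":0,"hand":0.6},
    {"tx":0,"ty":0,"tz":0.1,"ax":0,"ay":0,"az":0,"hand":0.6},
    {"tx":0,"ty":0,"tz":0.18,"ax":0,"ay":0,"az":0,"hand":0.6},
    {"tx":0,"ty":0,"tz":0.18,"ax":0,"ay":0,"az":0,"hand":0.6},
    {"tx":0,"ty":0,"tz":0.178,"ax":0,"ay":0,"az":0,"hand":0.6},
    {"tx":0,"ty":0,"tz":0,"ax":0,"ay":0,"az":0,"hand":0.6},
    {"tx":0,"ty":0,"tz":0,"ax":0,"ay":0,"az":0,"hand":0},
    {"tx":0,"ty":0,"tz":0,"ax":0,"ay":0,"az":0,"hand":0},
    {"tx":0,"ty":0,"tz":0,"ax":0,"ay":0,"az":0,"hand":0},
    {"tx":0,"ty":0,"tz":0,"ax":0,"ay":0,"az":0,"hand":0},
    {"tx":0,"ty":0,"tz":0,"ax":0,"ay":0,"az":0,"hand":0},
    {"tx":0,"ty":0,"tz":-0.2,"ax":0,"ay":0,"az":0,"hand":0},
    {"tx":0,"ty":0,"tz":-0.2,"ax":0,"ay":0,"az":0,"hand":0},
    {"tx":0,"ty":0,"tz":-0.2,"ax":0,"ay":0,"az":0,"hand":0},
    {"tx":0,"ty":0,"tz":-0.25,"ax":0,"ay":0,"az":0,"hand":0},
    {"tx":0,"ty":0,"tz":0,"ax":0,"ay":0,"az":0,"hand":0},
    {"tx":0,"ty":0,"tz":0,"ax":0,"ay":0,"az":0,"hand":0}
  ]
}}

```text
t: 19.7
position: [0.5387, -0.0795, 0.1753]
orientation: [0.001, 0.021, 1.0, 0.0]
wrist_force: [-0.3, -0.9, -1.6]
grip_width: 0.0168
grasp_force: 59.4
```

```bash
python3 - <<'E'
s=open('k.py').read()
i=s.index("    j=1+np.argmax");e=s.index("    q=p-p.mean")
s=s[:i]+"""    best=None
    for j in range(1,n):
        if s[j,4]<300: continue
        pp=np.argwhere(l==j);rr=cv2.minAreaRect(pp.astype(np.int32));lo,hi=sorted(np.array(rr[1])*.25)
        cost=abs(hi-51)+abs(lo-4.2)
        if best is None or cost<best[0]: best=(cost,pp,rr)
    p=best[1];(e,(w,hh),_)=best[2]
"""+s[e:]
open('k.py','w').write(s)
E
python3 m.py yellow .6423 .1448 .175 101.1; python3 n.py red blue
```

```text
t19.7 pos [ 0.5387 -0.0795  0.1753] F [-0.3 -0.9 -1.6] w 0.0168 g 59.4
yaw now 87.6; az total -0.226 (>= 2 rows); then t total [-0.965  1.334  0.003] rows>=5 q7 1.65
yellow centre [ 0.5365 -0.0818] bar 177.3 size mm 7.0 50.6 pix [311. 293.]
knob centre - target [-0.1058 -0.2266] bar - tooth -13.8
t19.8 pos [ 0.538  -0.0794  0.1742] F [-0.3  0.1 -1.8] w 0.0166 g 59.4
  spot red [([0.499, 0.126, 0.033], 0.76)]
red centre [0.5114 0.135 ] bar 132.1 size mm 3.4 27.7 pix [622. 149.]
yaw now 87.6; az total 0.757 (>= 6 rows); then t total [1.176 0.83  0.843] rows>=6 q7 1.65
  spot blue [([0.537, -0.186, 0.034], 0.58), ([0.669, -0.07, 0.076], 0.54)]
blue centre [ 0.5374 -0.1879] bar 35.9 size mm 55.0 37.9 pix [168. 204.]
yaw now 87.5; az total -0.640 (>= 5 rows); then t total [ 0.423 -0.586  0.841] rows>=4 q7 1.65
```

Request:
{"fn": "servo_tool", "kwargs": {
  "rows": [
    {"tx":0,"ty":0,"tz":0,"ax":0,"ay":0,"az":-0.113,"hand":0},
    {"tx":0,"ty":0,"tz":0,"ax":0,"ay":0,"az":-0.113,"hand":0},
    {"tx":-0.137,"ty":0.19,"tz":0,"ax":0,"ay":0,"az":0,"hand":0},
    {"tx":-0.138,"ty":0.19,"tz":0,"ax":0,"ay":0,"az":0,"hand":0},
    {"tx":-0.138,"ty":0.19,"tz":0,"ax":0,"ay":0,"az":0,"hand":0},
    {"tx":-0.138,"ty":0.191,"tz":0,"ax":0,"ay":0,"az":0,"hand":0},
    {"tx":-0.138,"ty":0.191,"tz":0,"ax":0,"ay":0,"az":0,"hand":0},
    {"tx":-0.138,"ty":0.191,"tz":0,"ax":0,"ay":0,"az":0,"hand":0},
    {"tx":-0.138,"ty":0.191,"tz":0,"ax":0,"ay":0,"az":0,"hand":0},
    {"tx":0,"ty":0,"tz":0.1,"ax":0,"ay":0,"az":0,"hand":0},
    {"tx":0,"ty":0,"tz":0.1,"ax":0,"ay":0,"az":0,"hand":0},
    {"tx":0,"ty":0,"tz":0.1,"ax":0,"ay":0,"az":0,"hand":0},
    {"tx":0,"ty":0,"tz":0,"ax":0,"ay":0,"az":0,"hand":0},
    {"tx":0,"ty":0,"tz":0,"ax":0,"ay":0,"az":0,"hand":0}
  ]
}}

```text
t: 21.3
position: [0.6416, 0.1433, 0.129]
orientation: [-0.001, -0.096, 0.995, -0.0]
wrist_force: [-0.0, 0.7, -0.5]
grip_width: 0.0173
grasp_force: 59.4
```

```bash
python3 -c "
from h import *
st();go([.6423,.1448,.087],101.1)"
```

```text
t21.3 pos [0.6416 0.1433 0.129 ] F [-0.   0.7 -0.5] w 0.0173 g 59.4
yaw now 101.0; az total -0.001 (>= 1 rows); then t total [-0.007  0.009  0.28 ] rows>=1 q7 1.5
```

Request:
{"fn": "servo_tool", "kwargs": {
  "rows": [
    {"tx":-0.007,"ty":0.009,"tz":0.05,"ax":0,"ay":0,"az":0,"hand":0},
    {"tx":0,"ty":0,"tz":0.05,"ax":0,"ay":0,"az":0,"hand":0},
    {"tx":0,"ty":0,"tz":0.04,"ax":0,"ay":0,"az":0,"hand":0},
    {"tx":0,"ty":0,"tz":0.04,"ax":0,"ay":0,"az":0,"hand":0},
    {"tx":0,"ty":0,"tz":0,"ax":0,"ay":0,"az":0,"hand":0},
    {"tx":0,"ty":0,"tz":0,"ax":0,"ay":0,"az":0,"hand":0}
  ]
}}

```text
t: 21.9
position: [0.6427, 0.1461, 0.1024]
orientation: [-0.0, -0.097, 0.995, -0.0]
wrist_force: [0.0, 0.2, -1.6]
grip_width: 0.0175
grasp_force: 59.4
```

Request:
{"fn": "servo_tool", "kwargs": {
  "rows": [
    {"tx":0,"ty":0,"tz":0.035,"ax":0,"ay":0,"az":0,"hand":0},
    {"tx":0,"ty":0,"tz":0.035,"ax":0,"ay":0,"az":0,"hand":0},
    {"tx":0,"ty":0,"tz":0.035,"ax":0,"ay":0,"az":0,"hand":0},
    {"tx":0,"ty":0,"tz":0,"ax":0,"ay":0,"az":0,"hand":0},
    {"tx":0,"ty":0,"tz":0,"ax":0,"ay":0,"az":0,"hand":0}
  ]
}}

```text
t: 22.4
position: [0.6427, 0.1466, 0.0882]
orientation: [0.0, -0.097, 0.995, 0.0]
wrist_force: [-5.8, -0.9, 15.1]
grip_width: 0.0171
grasp_force: 61.8
```

Request:
{"fn": "servo_tool", "kwargs": {
  "rows": [
    {"tx":0,"ty":0,"tz":0,"ax":0,"ay":0,"az":0,"hand":0.6},
    {"tx":0,"ty":0,"tz":0,"ax":0,"ay":0,"az":0,"hand":0.6},
    {"tx":0,"ty":0,"tz":0,"ax":0,"ay":0,"az":0,"hand":0.6},
    {"tx":0,"ty":0,"tz":-0.12,"ax":0,"ay":0,"az":0,"hand":0.6},
    {"tx":0,"ty":0,"tz":-0.12,"ax":0,"ay":0,"az":0,"hand":0.6},
    {"tx":0,"ty":0,"tz":-0.12,"ax":0,"ay":0,"az":0,"hand":0},
    {"tx":0,"ty":0,"tz":0,"ax":0,"ay":0,"az":0,"hand":0},
    {"tx":0,"ty":0,"tz":0,"ax":0,"ay":0,"az":0,"hand":0},
    {"tx":0,"ty":0,"tz":0,"ax":0,"ay":0,"az":0,"hand":0},
    {"tx":0,"ty":0,"tz":0,"ax":0,"ay":0,"az":0,"hand":0},
    {"tx":0,"ty":0,"tz":0.05,"ax":0,"ay":0,"az":0,"hand":0},
    {"tx":0,"ty":0,"tz":0.05,"ax":0,"ay":0,"az":0,"hand":0},
    {"tx":0,"ty":0,"tz":0.05,"ax":0,"ay":0,"az":0,"hand":0},
    {"tx":0,"ty":0,"tz":0.03,"ax":0,"ay":0,"az":0,"hand":0},
    {"tx":0,"ty":0,"tz":0,"ax":0,"ay":0,"az":0,"hand":0},
    {"tx":0,"ty":0,"tz":0,"ax":0,"ay":0,"az":0,"hand":0}
  ]
}}

```text
t: 24.0
position: [0.6426, 0.1462, 0.1143]
orientation: [-0.0, -0.097, 0.995, 0.0]
wrist_force: [-3.9, -0.8, 8.9]
grip_width: 0.0001
grasp_force: 4.7
```

Request:
{"fn": "servo_tool", "kwargs": {
  "rows": [
    {"tx":0,"ty":0,"tz":-0.15,"ax":0,"ay":0,"az":0,"hand":0.6},
    {"tx":0,"ty":0,"tz":-0.2,"ax":0,"ay":0,"az":0,"hand":0.6},
    {"tx":0.15,"ty":0,"tz":-0.2,"ax":0,"ay":0,"az":0,"hand":0.6},
    {"tx":0.15,"ty":0,"tz":-0.1,"ax":0,"ay":0,"az":0,"hand":0.6},
    {"tx":0.1,"ty":0,"tz":0,"ax":0,"ay":0,"az":0,"hand":0.6},
    {"tx":0,"ty":0,"tz":0,"ax":0,"ay":0,"az":0,"hand":0.6},
    {"tx":0,"ty":0,"tz":0,"ax":0,"ay":0,"az":0,"hand":0.6}
  ]
}}

```text
t: 24.7
position: [0.584, 0.1347, 0.211]
orientation: [0.0, -0.097, 0.995, 0.0]
wrist_force: [0.6, 0.1, 0.4]
grip_width: 0.0512
grasp_force: 0.0
```

```bash
python3 n.py red
```

```text
t24.7 pos [0.584  0.1347 0.211 ] F [0.6 0.1 0.4] w 0.0512 g 0.0
  spot red [([0.501, 0.143, 0.035], 0.87)]
red centre [0.5037 0.1426] bar 131.9 size mm 3.5 50.9 pix [347.  87.]
yaw now 101.1; az total 0.986 (>= 7 rows); then t total [ 0.398 -0.365  1.091] rows>=4 q7 1.48
```

Request:
{"fn": "servo_tool", "kwargs": {
  "rows": [
    {"tx":0,"ty":0,"tz":0,"ax":0,"ay":0,"az":0.124,"hand":0.6},
    {"tx":0,"ty":0,"tz":0,"ax":0,"ay":0,"az":0.123,"hand":0.6},
    {"tx":0,"ty":0,"tz":0,"ax":0,"ay":0,"az":0.123,"hand":0.6},
    {"tx":0,"ty":0,"tz":0,"ax":0,"ay":0,"az":0.123,"hand":0.6},
    {"tx":0,"ty":0,"tz":0,"ax":0,"ay":0,"az":0.123,"hand":0.6},
    {"tx":0,"ty":0,"tz":0,"ax":0,"ay":0,"az":0.123,"hand":0.6},
    {"tx":0,"ty":0,"tz":0,"ax":0,"ay":0,"az":0.123,"hand":0.6},
    {"tx":0,"ty":0,"tz":0,"ax":0,"ay":0,"az":0.124,"hand":0.6},
    {"tx":0.133,"ty":-0.121,"tz":0.2,"ax":0,"ay":0,"az":0,"hand":0.6},
    {"tx":0.133,"ty":-0.122,"tz":0.2,"ax":0,"ay":0,"az":0,"hand":0.6},
    {"tx":0.132,"ty":-0.122,"tz":0.2,"ax":0,"ay":0,"az":0,"hand":0.6},
    {"tx":0,"ty":0,"tz":0,"ax":0,"ay":0,"az":0,"hand":0.6},
    {"tx":0,"ty":0,"tz":0,"ax":0,"ay":0,"az":0,"hand":0.6}
  ]
}}

```text
t: 26.1
position: [0.5033, 0.1426, 0.1206]
orientation: [-0.0, 0.407, 0.913, -0.001]
wrist_force: [0.7, 0.0, 0.1]
grip_width: 0.0513
grasp_force: 0.0
```

```bash
sed -i 's/"red":(.498,.140)/"red":(.504,.1425)/' k.py; python3 -c "
from h import *
st();go([.5037,.1426,.047],41.9)"
```

```text
t26.1 pos [0.5033 0.1426 0.1206] F [0.7 0.  0.1] w 0.0513 g 0.0
yaw now 42.0; az total 0.001 (>= 1 rows); then t total [-0.002  0.003  0.49 ] rows>=2 q7 0.52
```

Request:
{"fn": "servo_tool", "kwargs": {
  "rows": [
    {"tx":0,"ty":0,"tz":0.17,"ax":0,"ay":0,"az":0,"hand":0.6},
    {"tx":0,"ty":0,"tz":0.17,"ax":0,"ay":0,"az":0,"hand":0.6},
    {"tx":0,"ty":0,"tz":0.15,"ax":0,"ay":0,"az":0,"hand":0.6},
    {"tx":0,"ty":0,"tz":0,"ax":0,"ay":0,"az":0,"hand":0},
    {"tx":0,"ty":0,"tz":0,"ax":0,"ay":0,"az":0,"hand":0},
    {"tx":0,"ty":0,"tz":0,"ax":0,"ay":0,"az":0,"hand":0},
    {"tx":0,"ty":0,"tz":0,"ax":0,"ay":0,"az":0,"hand":0},
    {"tx":0,"ty":0,"tz":0,"ax":0,"ay":0,"az":0,"hand":0},
    {"tx":0,"ty":0,"tz":-0.2,"ax":0,"ay":0,"az":0,"hand":0},
    {"tx":0,"ty":0,"tz":-0.2,"ax":0,"ay":0,"az":0,"hand":0},
    {"tx":0,"ty":0,"tz":-0.2,"ax":0,"ay":0,"az":0,"hand":0},
    {"tx":0,"ty":0,"tz":-0.25,"ax":0,"ay":0,"az":0,"hand":0},
    {"tx":0,"ty":0,"tz":0,"ax":0,"ay":0,"az":-0.12,"hand":0},
    {"tx":0,"ty":0,"tz":0,"ax":0,"ay":0,"az":-0.12,"hand":0},
    {"tx":0,"ty":0,"tz":0,"ax":0,"ay":0,"az":-0.12,"hand":0},
    {"tx":0,"ty":0,"tz":0,"ax":0,"ay":0,"az":0,"hand":0},
    {"tx":0,"ty":0,"tz":0,"ax":0,"ay":0,"az":0,"hand":0}
  ]
}}

```text
t: 27.8
position: [0.5033, 0.1423, 0.1755]
orientation: [0.0, 0.231, 0.973, 0.0]
wrist_force: [0.2, -0.0, -1.5]
grip_width: 0.0167
grasp_force: 60.7
```

```bash
python3 m.py red .6543 .046 .175 63.5
```

```text
t27.8 pos [0.5033 0.1423 0.1755] F [ 0.2 -0.  -1.5] w 0.0167 g 60.7
yaw now 63.3; az total -0.003 (>= 1 rows); then t total [-1.188 -0.125  0.003] rows>=4 q7 0.82
red centre [0.5023 0.1428] bar 153.3 size mm 3.0 49.1 pix [315. 295.]
knob centre - target [-0.152   0.0968] bar - tooth -0.2
```

Request:
{"fn": "servo_tool", "kwargs": {
  "rows": [
    {"tx":-0.198,"ty":-0.021,"tz":0,"ax":0,"ay":0,"az":0,"hand":0},
    {"tx":-0.198,"ty":-0.021,"tz":0,"ax":0,"ay":0,"az":0,"hand":0},
    {"tx":-0.198,"ty":-0.021,"tz":0,"ax":0,"ay":0,"az":0,"hand":0},
    {"tx":-0.198,"ty":-0.021,"tz":0,"ax":0,"ay":0,"az":0,"hand":0},
    {"tx":-0.198,"ty":-0.021,"tz":0,"ax":0,"ay":0,"az":0,"hand":0},
    {"tx":-0.198,"ty":-0.02,"tz":0,"ax":0,"ay":0,"az":0,"hand":0},
    {"tx":0,"ty":0,"tz":0.15,"ax":0,"ay":0,"az":0,"hand":0},
    {"tx":0,"ty":0,"tz":0.15,"ax":0,"ay":0,"az":0,"hand":0},
    {"tx":0,"ty":0,"tz":0,"ax":0,"ay":0,"az":0,"hand":0},
    {"tx":0,"ty":0,"tz":0,"ax":0,"ay":0,"az":0,"hand":0},
    {"tx":0,"ty":0,"tz":0,"ax":0,"ay":0,"az":0,"hand":0}
  ]
}}

```text
t: 28.95
position: [0.6551, 0.0465, 0.1316]
orientation: [0.001, 0.229, 0.973, 0.0]
wrist_force: [0.1, 0.2, -0.6]
grip_width: 0.0168
grasp_force: 60.7
```

```bash
python3 -c "
from h import *
st();go([.6543,.046,.087],63.5)"
```

```text
t28.9 pos [0.6551 0.0465 0.1316] F [ 0.1  0.2 -0.6] w 0.0168 g 60.7
yaw now 63.5; az total 0.000 (>= 1 rows); then t total [ 0.004 -0.006  0.297] rows>=1 q7 1.1
```

Request:
{"fn": "servo_tool", "kwargs": {
  "rows": [
    {"tx":0.003,"ty":-0.003,"tz":0.05,"ax":0,"ay":0,"az":0,"hand":0},
    {"tx":0,"ty":0,"tz":0.05,"ax":0,"ay":0,"az":0,"hand":0},
    {"tx":0,"ty":0,"tz":0.04,"ax":0,"ay":0,"az":0,"hand":0},
    {"tx":0,"ty":0,"tz":0.04,"ax":0,"ay":0,"az":0,"hand":0},
    {"tx":0,"ty":0,"tz":0.01,"ax":0,"ay":0,"az":0,"hand":0},
    {"tx":0,"ty":0,"tz":0,"ax":0,"ay":0,"az":0,"hand":0},
    {"tx":0,"ty":0,"tz":0,"ax":0,"ay":0,"az":0,"hand":0}
  ]
}}

```text
t: 29.65
position: [0.654, 0.046, 0.1019]
orientation: [0.0, 0.229, 0.973, 0.0]
wrist_force: [0.5, 0.5, -1.5]
grip_width: 0.0169
grasp_force: 60.7
```

Request:
{"fn": "servo_tool", "kwargs": {
  "rows": [
    {"tx":0,"ty":0,"tz":0.035,"ax":0,"ay":0,"az":0,"hand":0},
    {"tx":0,"ty":0,"tz":0.035,"ax":0,"ay":0,"az":0,"hand":0},
    {"tx":0,"ty":0,"tz":0.035,"ax":0,"ay":0,"az":0,"hand":0},
    {"tx":0,"ty":0,"tz":0,"ax":0,"ay":0,"az":0,"hand":0},
    {"tx":0,"ty":0,"tz":0,"ax":0,"ay":0,"az":0,"hand":0}
  ]
}}

```text
t: 30.15
position: [0.6538, 0.0458, 0.0885]
orientation: [0.0, 0.229, 0.973, 0.0]
wrist_force: [-11.2, -0.5, 26.0]
grip_width: 0.0164
grasp_force: 64.7
```

Request:
{"fn": "servo_tool", "kwargs": {
  "rows": [
    {"tx":0,"ty":0,"tz":0,"ax":0,"ay":0,"az":0,"hand":0.6},
    {"tx":0,"ty":0,"tz":0,"ax":0,"ay":0,"az":0,"hand":0.6},
    {"tx":0,"ty":0,"tz":0,"ax":0,"ay":0,"az":0,"hand":0.6},
    {"tx":0,"ty":0,"tz":-0.12,"ax":0,"ay":0,"az":0,"hand":0.6},
    {"tx":0,"ty":0,"tz":-0.12,"ax":0,"ay":0,"az":0,"hand":0.6},
    {"tx":0,"ty":0,"tz":-0.12,"ax":0,"ay":0,"az":0,"hand":0},
    {"tx":0,"ty":0,"tz":0,"ax":0,"ay":0,"az":0,"hand":0},
    {"tx":0,"ty":0,"tz":0,"ax":0,"ay":0,"az":0,"hand":0},
    {"tx":0,"ty":0,"tz":0,"ax":0,"ay":0,"az":0,"hand":0},
    {"tx":0,"ty":0,"tz":0,"ax":0,"ay":0,"az":0,"hand":0},
    {"tx":0,"ty":0,"tz":0.05,"ax":0,"ay":0,"az":0,"hand":0},
    {"tx":0,"ty":0,"tz":0.05,"ax":0,"ay":0,"az":0,"hand":0},
    {"tx":0,"ty":0,"tz":0.05,"ax":0,"ay":0,"az":0,"hand":0},
    {"tx":0,"ty":0,"tz":0.03,"ax":0,"ay":0,"az":0,"hand":0},
    {"tx":0,"ty":0,"tz":0,"ax":0,"ay":0,"az":0,"hand":0},
    {"tx":0,"ty":0,"tz":0,"ax":0,"ay":0,"az":0,"hand":0}
  ]
}}

```text
t: 31.75
position: [0.6538, 0.0461, 0.1142]
orientation: [0.0, 0.229, 0.973, 0.0]
wrist_force: [-5.7, 0.3, 15.1]
grip_width: -0.0001
grasp_force: 8.0
```

Request:
{"fn": "servo_tool", "kwargs": {
  "rows": [
    {"tx":0,"ty":0,"tz":-0.25,"ax":0,"ay":0,"az":0,"hand":0.6},
    {"tx":0,"ty":0,"tz":-0.25,"ax":0,"ay":0,"az":0,"hand":0.6},
    {"tx":0,"ty":0,"tz":-0.2,"ax":0,"ay":0,"az":-0.125,"hand":0.6},
    {"tx":0,"ty":0,"tz":0,"ax":0,"ay":0,"az":-0.125,"hand":0.6},
    {"tx":0,"ty":0,"tz":0,"ax":0,"ay":0,"az":-0.125,"hand":0.6},
    {"tx":0,"ty":0,"tz":0,"ax":0,"ay":0,"az":-0.125,"hand":0.6},
    {"tx":0.087,"ty":-0.243,"tz":0,"ax":0,"ay":0,"az":0,"hand":0.6},
    {"tx":0.087,"ty":-0.243,"tz":0,"ax":0,"ay":0,"az":0,"hand":0.6},
    {"tx":0.087,"ty":-0.243,"tz":0,"ax":0,"ay":0,"az":0,"hand":0.6},
    {"tx":0.087,"ty":-0.243,"tz":0,"ax":0,"ay":0,"az":0,"hand":0.6},
    {"tx":0.087,"ty":-0.243,"tz":0,"ax":0,"ay":0,"az":0,"hand":0.6},
    {"tx":0,"ty":0,"tz":0,"ax":0,"ay":0,"az":0,"hand":0.6},
    {"tx":0,"ty":0,"tz":0,"ax":0,"ay":0,"az":0,"hand":0.6}
  ]
}}

```text
t: 33.05
position: [0.5996, -0.141, 0.2176]
orientation: [-0.0, -0.03, 1.0, 0.0]
wrist_force: [-0.1, 0.1, 0.9]
grip_width: 0.0512
grasp_force: 0.0
```

```bash
python3 n.py blue;python3 b.py w4 knob_blue key_white_top key_orange_top key_green_top lugs
```

```text
t33.0 pos [ 0.5996 -0.141   0.2176] F [-0.1  0.1  0.9] w 0.0512 g 0.0
  spot blue [([0.542, -0.192, 0.033], 0.59)]
blue centre [ 0.6033 -0.1434] bar 93.1 size mm 26.5 3.2 pix [313. 187.]
yaw now 93.6; az total -1.491 (>= 11 rows); then t total [ 0.035 -0.018  1.137] rows>=4 q7 1.85
t33.1 pos [ 0.6003 -0.1384  0.2176] F [-0.4 -0.3  0.2] w 0.0512 g 0.0
knob_blue [([0.543, -0.191, 0.035], 0.91, [260.0, 107.0])]
key_white_top [([0.541, -0.36, 0.052], 0.69, [51.0, 93.0])]
key_orange_top [([0.485, -0.363, 0.054], 0.81, [33.0, 16.0]), ([0.542, -0.189, 0.03], 0.65, [263.0, 106.0])]
key_green_top [([0.598, -0.361, 0.054], 0.87, [59.0, 161.0])]
lugs [([0.69, -0.334, 0.039], 0.71, [112.0, 252.0]), ([0.618, -0.026, 0.042], 0.29, [436.0, 201.0])]
```

View pics/w4.png

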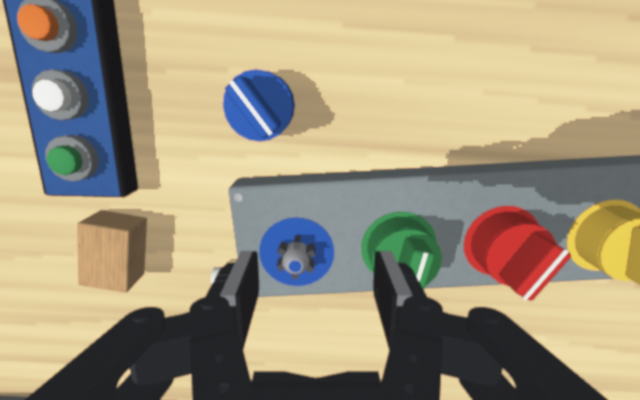

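Blue's white line runs (232,82)→(269,134); green, red and yellow look seated; keys orange (38,22), white (48,96), green (64,160).

```bash
python3 - <<'E'
from h import *
im=get_image("wrist")
a,b=ray(231,81,im,.066),ray(270,134,im,.066);d=a-b
c=(a+b)/2;ang=np.degrees(np.arctan2(d[1],d[0]));print(c,np.hypot(*d[:2]),ang)
go([*c[:2],.047],ang-90)
for n,u,v in (("o",38,22),("w",48,95),("g",64,160)): print(n,ray(u,v,im,.052))
# refine white line with lower thresholds
h=cv2.cvtColor(im["frame"],cv2.COLOR_RGB2HSV)[70:145,220:285]
m=((h[...,1]<90)&(h[...,2]>150)).astype(np.uint8);n,l,s,_=cv2.connectedComponentsWithStats(m);j=1+s[1:,4].argmax()
p=np.argwhere(l==j)[:,::-1]+[220,70];r=cv2.minAreaRect(p.astype(np.int32));print(r)
pts=np.array([ray(u,v,im,.066)[:2] for u,v in p]);q=pts-pts.mean(0);d=np.linalg.svd(q,full_matrices=False)[2][0];print(pts.mean(0),np.degrees(np.arctan2(d[1],d[0])),np.ptp(q@d))
E
```

```text
[ 0.54244072 -0.19456846  0.066     ] 0.0497901290567954 -141.29393168482477
yaw now 93.6; az total -0.585 (>= 5 rows); then t total [ 0.531 -0.047  1.139] rows>=4 q7 1.85
o [ 0.48874563 -0.36234369  0.052     ]
w [ 0.54323173 -0.36365481  0.052     ]
g [ 0.59717703 -0.35881316  0.052     ]
((252.0, 107.0), (74.0, 64.0), 90.0)
[ 0.54825656 -0.20293564] 26.524201989521647 0.07091718425111651
```

Request:
{"fn": "servo_tool", "kwargs": {
  "rows": [
    {"tx":0,"ty":0,"tz":0,"ax":0,"ay":0,"az":-0.117,"hand":0.6},
    {"tx":0,"ty":0,"tz":0,"ax":0,"ay":0,"az":-0.117,"hand":0.6},
    {"tx":0,"ty":0,"tz":0,"ax":0,"ay":0,"az":-0.117,"hand":0.6},
    {"tx":0,"ty":0,"tz":0,"ax":0,"ay":0,"az":-0.117,"hand":0.6},
    {"tx":0,"ty":0,"tz":0,"ax":0,"ay":0,"az":-0.117,"hand":0.6},
    {"tx":0.177,"ty":-0.016,"tz":0.2,"ax":0,"ay":0,"az":0,"hand":0.6},
    {"tx":0.177,"ty":-0.016,"tz":0.2,"ax":0,"ay":0,"az":0,"hand":0.6},
    {"tx":0.177,"ty":-0.016,"tz":0.2,"ax":0,"ay":0,"az":0,"hand":0.6},
    {"tx":0,"ty":0,"tz":0,"ax":0,"ay":0,"az":0,"hand":0.6},
    {"tx":0,"ty":0,"tz":0,"ax":0,"ay":0,"az":0,"hand":0.6}
  ]
}}

```text
t: 34.5
position: [0.5419, -0.1955, 0.1277]
orientation: [-0.0, -0.33, 0.944, 0.0]
wrist_force: [0.9, 0.2, 0.8]
grip_width: 0.0511
grasp_force: 0.0
```

```bash
python3 - <<'E'
from h import *
s=st();go([.5424,-.1946,.047],128.7)
im=get_image("wrist");save("k9",im);print(proj([.5424,-.1946,.066],im))
print(spot_in("knob_blue",im)[:1])
E
python3 -c "
import cv2;a=cv2.imread('pics/k9.png')[150:400,160:480];cv2.imwrite('pics/k9b.png',cv2.resize(a,None,fx=2,fy=2))"
```

```text
t34.5 pos [ 0.5419 -0.1955  0.1277] F [0.9 0.2 0.8] w 0.0511 g 0.0
yaw now 128.6; az total -0.002 (>= 1 rows); then t total [-0.007  0.002  0.538] rows>=2 q7 2.51
[318.18673386 223.28260076]
[{'xyz': [0.538, -0.2011, 0.035], 'confidence': 0.72}]
```

View pics/k9b.png

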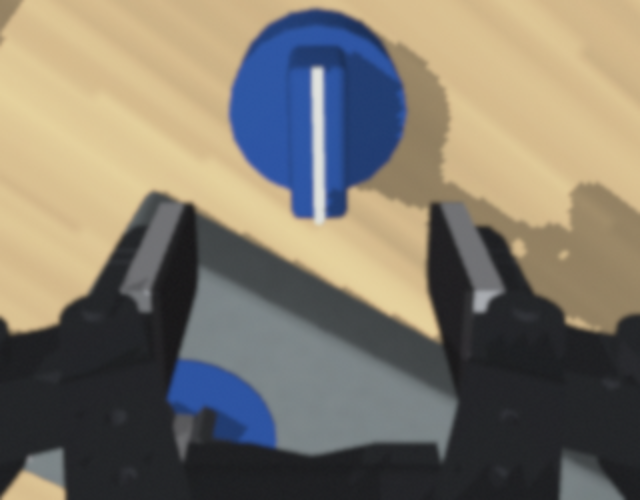

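Blue is aligned between the fingers (line centred at image (319,222), as projected). Grasp it.

Request:
{"fn": "servo_tool", "kwargs": {
  "rows": [
    {"tx":0,"ty":0,"tz":0.18,"ax":0,"ay":0,"az":0,"hand":0.6},
    {"tx":0,"ty":0,"tz":0.18,"ax":0,"ay":0,"az":0,"hand":0.6},
    {"tx":0,"ty":0,"tz":0.178,"ax":0,"ay":0,"az":0,"hand":0.6},
    {"tx":0,"ty":0,"tz":0,"ax":0,"ay":0,"az":0,"hand":0},
    {"tx":0,"ty":0,"tz":0,"ax":0,"ay":0,"az":0,"hand":0},
    {"tx":0,"ty":0,"tz":0,"ax":0,"ay":0,"az":0,"hand":0},
    {"tx":0,"ty":0,"tz":0,"ax":0,"ay":0,"az":0,"hand":0},
    {"tx":0,"ty":0,"tz":0,"ax":0,"ay":0,"az":0,"hand":0},
    {"tx":0,"ty":0,"tz":-0.2,"ax":0,"ay":0,"az":0,"hand":0},
    {"tx":0,"ty":0,"tz":-0.2,"ax":0,"ay":0,"az":0,"hand":0},
    {"tx":0,"ty":0,"tz":-0.2,"ax":0,"ay":0,"az":0,"hand":0},
    {"tx":0,"ty":0,"tz":-0.25,"ax":0,"ay":0,"az":0,"hand":0},
    {"tx":0,"ty":0,"tz":0,"ax":0,"ay":0,"az":0.13,"hand":0},
    {"tx":0,"ty":0,"tz":0,"ax":0,"ay":0,"az":0.13,"hand":0},
    {"tx":0,"ty":0,"tz":0,"ax":0,"ay":0,"az":0.13,"hand":0},
    {"tx":0,"ty":0,"tz":0,"ax":0,"ay":0,"az":0.13,"hand":0},
    {"tx":0,"ty":0,"tz":0,"ax":0,"ay":0,"az":0.132,"hand":0},
    {"tx":0,"ty":0,"tz":0,"ax":0,"ay":0,"az":0,"hand":0},
    {"tx":0,"ty":0,"tz":0,"ax":0,"ay":0,"az":0,"hand":0}
  ]
}}

```text
t: 36.5
position: [0.5423, -0.1951, 0.1751]
orientation: [0.0, 0.002, 1.0, -0.0]
wrist_force: [0.3, -0.7, -0.7]
grip_width: 0.0171
grasp_force: 60.5
```

```bash
python3 m.py blue .6785 -.1526 .175 89.5
```

```text
t36.5 pos [ 0.5423 -0.1951  0.1751] F [ 0.3 -0.7 -0.7] w 0.0171 g 60.5
yaw now 89.8; az total 0.004 (>= 1 rows); then t total [-0.905  0.291  0.001] rows>=3 q7 1.91
blue centre [ 0.5135 -0.2124] bar 159.2 size mm 7.9 41.8 pix [268. 227.]
knob centre - target [-0.165  -0.0598] bar - tooth -20.3
```

Request:
{"fn": "servo_tool", "kwargs": {
  "rows": [
    {"tx":-0.18,"ty":0.058,"tz":0,"ax":0,"ay":0,"az":0.005,"hand":0},
    {"tx":-0.18,"ty":0.058,"tz":0,"ax":0,"ay":0,"az":0,"hand":0},
    {"tx":-0.18,"ty":0.058,"tz":0,"ax":0,"ay":0,"az":0,"hand":0},
    {"tx":-0.18,"ty":0.058,"tz":0,"ax":0,"ay":0,"az":0,"hand":0},
    {"tx":-0.185,"ty":0.059,"tz":0,"ax":0,"ay":0,"az":0,"hand":0},
    {"tx":0,"ty":0,"tz":0.15,"ax":0,"ay":0,"az":0,"hand":0},
    {"tx":0,"ty":0,"tz":0.15,"ax":0,"ay":0,"az":0,"hand":0},
    {"tx":0,"ty":0,"tz":0,"ax":0,"ay":0,"az":0,"hand":0},
    {"tx":0,"ty":0,"tz":0,"ax":0,"ay":0,"az":0,"hand":0},
    {"tx":0,"ty":0,"tz":0,"ax":0,"ay":0,"az":0,"hand":0}
  ]
}}

```text
t: 37.55
position: [0.6793, -0.1537, 0.1313]
orientation: [0.001, 0.007, 1.0, -0.0]
wrist_force: [-0.3, -0.8, -1.1]
grip_width: 0.017
grasp_force: 60.6
```

```bash
python3 -c "
from h import *
st();go([.6785,-.1526,.087],89.5)"
```

```text
t37.5 pos [ 0.6793 -0.1537  0.1313] F [-0.3 -0.8 -1.1] w 0.017 g 60.6
yaw now 89.3; az total -0.004 (>= 1 rows); then t total [0.006 0.007 0.295] rows>=1 q7 1.81
```

Request:
{"fn": "servo_tool", "kwargs": {
  "rows": [
    {"tx":0.004,"ty":0.006,"tz":0.05,"ax":0,"ay":0,"az":-0.002,"hand":0},
    {"tx":0,"ty":0,"tz":0.05,"ax":0,"ay":0,"az":0,"hand":0},
    {"tx":0,"ty":0,"tz":0.04,"ax":0,"ay":0,"az":0,"hand":0},
    {"tx":0,"ty":0,"tz":0.04,"ax":0,"ay":0,"az":0,"hand":0},
    {"tx":0,"ty":0,"tz":0.01,"ax":0,"ay":0,"az":0,"hand":0},
    {"tx":0,"ty":0,"tz":0,"ax":0,"ay":0,"az":0,"hand":0},
    {"tx":0,"ty":0,"tz":0,"ax":0,"ay":0,"az":0,"hand":0}
  ]
}}

```text
t: 38.25
position: [0.6782, -0.1524, 0.1015]
orientation: [0.0, 0.006, 1.0, -0.0]
wrist_force: [-0.1, 0.5, -1.3]
grip_width: 0.017
grasp_force: 60.6
```

Request:
{"fn": "servo_tool", "kwargs": {
  "rows": [
    {"tx":0,"ty":0,"tz":0.035,"ax":0,"ay":0,"az":0,"hand":0},
    {"tx":0,"ty":0,"tz":0.035,"ax":0,"ay":0,"az":0,"hand":0},
    {"tx":0,"ty":0,"tz":0.035,"ax":0,"ay":0,"az":0,"hand":0},
    {"tx":0,"ty":0,"tz":0,"ax":0,"ay":0,"az":0,"hand":0},
    {"tx":0,"ty":0,"tz":0,"ax":0,"ay":0,"az":0,"hand":0}
  ]
}}

```text
t: 38.75
position: [0.6785, -0.1521, 0.0883]
orientation: [0.001, 0.006, 1.0, 0.0]
wrist_force: [-8.4, 3.3, 24.0]
grip_width: 0.017
grasp_force: 64.2
```

Request:
{"fn": "servo_tool", "kwargs": {
  "rows": [
    {"tx":0,"ty":0,"tz":0,"ax":0,"ay":0,"az":0,"hand":0.6},
    {"tx":0,"ty":0,"tz":0,"ax":0,"ay":0,"az":0,"hand":0.6},
    {"tx":0,"ty":0,"tz":0,"ax":0,"ay":0,"az":0,"hand":0.6},
    {"tx":0,"ty":0,"tz":-0.12,"ax":0,"ay":0,"az":0,"hand":0.6},
    {"tx":0,"ty":0,"tz":-0.12,"ax":0,"ay":0,"az":0,"hand":0.6},
    {"tx":0,"ty":0,"tz":-0.12,"ax":0,"ay":0,"az":0,"hand":0},
    {"tx":0,"ty":0,"tz":0,"ax":0,"ay":0,"az":0,"hand":0},
    {"tx":0,"ty":0,"tz":0,"ax":0,"ay":0,"az":0,"hand":0},
    {"tx":0,"ty":0,"tz":0,"ax":0,"ay":0,"az":0,"hand":0},
    {"tx":0,"ty":0,"tz":0,"ax":0,"ay":0,"az":0,"hand":0},
    {"tx":0,"ty":0,"tz":0.05,"ax":0,"ay":0,"az":0,"hand":0},
    {"tx":0,"ty":0,"tz":0.05,"ax":0,"ay":0,"az":0,"hand":0},
    {"tx":0,"ty":0,"tz":0.05,"ax":0,"ay":0,"az":0,"hand":0},
    {"tx":0,"ty":0,"tz":0.03,"ax":0,"ay":0,"az":0,"hand":0},
    {"tx":0,"ty":0,"tz":0,"ax":0,"ay":0,"az":0,"hand":0},
    {"tx":0,"ty":0,"tz":0,"ax":0,"ay":0,"az":0,"hand":0}
  ]
}}

```text
t: 40.35
position: [0.6781, -0.1524, 0.1143]
orientation: [0.0, 0.006, 1.0, 0.0]
wrist_force: [-6.7, 1.9, 17.8]
grip_width: 0.0001
grasp_force: 8.9
```

Request:
{"fn": "servo_tool", "kwargs": {
  "rows": [
    {"tx":0,"ty":0,"tz":-0.3,"ax":0,"ay":0,"az":0,"hand":0},
    {"tx":0,"ty":0,"tz":-0.3,"ax":0,"ay":0,"az":0,"hand":0},
    {"tx":0,"ty":0,"tz":-0.3,"ax":0,"ay":0,"az":-0.13,"hand":0},
    {"tx":0,"ty":0.25,"tz":-0.2,"ax":0,"ay":0,"az":0,"hand":0},
    {"tx":0,"ty":0.25,"tz":-0.1,"ax":0,"ay":0,"az":0,"hand":0},
    {"tx":0,"ty":0.25,"tz":0,"ax":0,"ay":0,"az":0,"hand":0},
    {"tx":0,"ty":0.25,"tz":0,"ax":0,"ay":0,"az":0,"hand":0},
    {"tx":0,"ty":0.25,"tz":0,"ax":0,"ay":0,"az":0,"hand":0},
    {"tx":0,"ty":0,"tz":0,"ax":0,"ay":0,"az":0,"hand":0},
    {"tx":0,"ty":0,"tz":0,"ax":0,"ay":0,"az":0,"hand":0}
  ]
}}

```text
t: 41.35
position: [0.6544, 0.0349, 0.292]
orientation: [-0.0, -0.064, 0.998, 0.0]
wrist_force: [-0.8, -0.6, -0.1]
grip_width: 0.0002
grasp_force: 0.0
```

```bash
python3 b.py w5 lock_pad; python3 - <<'E'
from h import *
im=get_image("wrist")
import k
for n,c in {"yellow":(.6423,.1448),"red":(.6543,.046),"green":(.6665,-.0537),"blue":(.6785,-.1526)}.items(): k.knob(im,n,c,.106)
E
```

```text
t41.4 pos [0.6544 0.0349 0.292 ] F [-0.8 -0.6 -0.1] w 0.0002 g 0.0
lock_pad []
yellow centre [0.6419 0.1451] bar 11.2 size mm 51.5 8.4 pix [437. 175.]
red centre [0.6543 0.0464] bar 153.5 size mm 5.6 51.8 pix [332. 175.]
green centre [ 0.6655 -0.0542] bar 173.2 size mm 5.1 51.7 pix [224. 174.]
blue centre [ 0.6786 -0.1519] bar 179.1 size mm 5.5 52.0 pix [119. 175.]
```

View pics/w5.png

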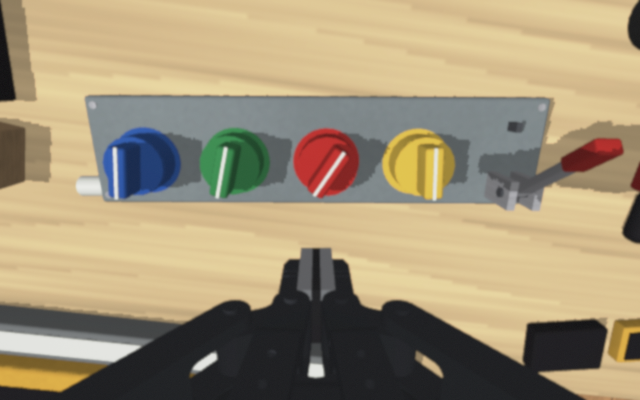

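All four handles are home and centred within 1 mm, lever up (pad at (595,152)). Now pinch the pad again and reverse the arc.

Request:
{"fn": "servo_tool", "kwargs": {
  "newtons": 30,
  "rows": [
    {"tx":0.027,"ty":0.234,"tz":0,"ax":0,"ay":0,"az":0,"hand":0.6},
    {"tx":0.027,"ty":0.234,"tz":0,"ax":0,"ay":0,"az":0,"hand":0.6},
    {"tx":0.027,"ty":0.234,"tz":0,"ax":0,"ay":0,"az":0,"hand":0.6},
    {"tx":0.027,"ty":0.234,"tz":0,"ax":0,"ay":0,"az":0,"hand":0.6},
    {"tx":0.027,"ty":0.234,"tz":0,"ax":0,"ay":0,"az":0,"hand":0.6},
    {"tx":0.027,"ty":0.234,"tz":0,"ax":0,"ay":0,"az":0,"hand":0.6},
    {"tx":0,"ty":0,"tz":0,"ax":0,"ay":0,"az":0,"hand":0.6},
    {"tx":0,"ty":0,"tz":0,"ax":0,"ay":0,"az":0,"hand":0.6}
  ]
}}

```text
t: 42.3
position: [0.6046, 0.2392, 0.2923]
orientation: [-0.0, -0.062, 0.998, -0.0]
wrist_force: [0.1, -0.9, 0.4]
grip_width: 0.0515
grasp_force: 0.0
```

```bash
python3 -c "
from h import *
st();go([.6049,.2416,.1516],97)"
```

```text
t42.3 pos [0.6046 0.2392 0.2923] F [ 0.1 -0.9  0.4] w 0.0515 g 0.0
yaw now 97.2; az total 0.003 (>= 1 rows); then t total [-0.004  0.016  0.938] rows>=3 q7 1.27
```

Request:
{"fn": "servo_tool", "kwargs": {
  "rows": [
    {"tx":-0.003,"ty":0.016,"tz":0.235,"ax":0,"ay":0,"az":0,"hand":0.6},
    {"tx":0,"ty":0,"tz":0.235,"ax":0,"ay":0,"az":0,"hand":0.6},
    {"tx":0,"ty":0,"tz":0.235,"ax":0,"ay":0,"az":0,"hand":0.6},
    {"tx":0,"ty":0,"tz":0.233,"ax":0,"ay":0,"az":0,"hand":0.6},
    {"tx":0,"ty":0,"tz":0,"ax":0,"ay":0,"az":0,"hand":0},
    {"tx":0,"ty":0,"tz":0,"ax":0,"ay":0,"az":0,"hand":0},
    {"tx":0,"ty":0,"tz":0,"ax":0,"ay":0,"az":0,"hand":0},
    {"tx":0,"ty":0,"tz":0,"ax":0,"ay":0,"az":0,"hand":0},
    {"tx":0,"ty":0,"tz":0,"ax":0,"ay":0,"az":0,"hand":0},
    {"tx":0,"ty":0,"tz":0,"ax":0,"ay":0,"az":0,"hand":0}
  ]
}}

```text
t: 43.3
position: [0.6054, 0.2418, 0.153]
orientation: [0.001, -0.062, 0.998, 0.0]
wrist_force: [2.9, -0.5, -1.8]
grip_width: 0.0197
grasp_force: 33.7
```

Request:
{"fn": "servo_tool", "kwargs": {
  "rows": [
    {"tx":0.059,"ty":0,"tz":0.038,"ax":0,"ay":0,"az":0,"hand":0},
    {"tx":0.055,"ty":0,"tz":0.044,"ax":0,"ay":0,"az":0,"hand":0},
    {"tx":0.05,"ty":0,"tz":0.049,"ax":0,"ay":0,"az":0,"hand":0},
    {"tx":0.044,"ty":0,"tz":0.054,"ax":0,"ay":0,"az":0,"hand":0},
    {"tx":0.038,"ty":0,"tz":0.059,"ax":0,"ay":0,"az":0,"hand":0},
    {"tx":0.032,"ty":0,"tz":0.062,"ax":0,"ay":0,"az":0,"hand":0},
    {"tx":0.025,"ty":0,"tz":0.065,"ax":0,"ay":0,"az":0,"hand":0},
    {"tx":0.018,"ty":0,"tz":0.068,"ax":0,"ay":0,"az":0,"hand":0},
    {"tx":0.011,"ty":0,"tz":0.069,"ax":0,"ay":0,"az":0,"hand":0},
    {"tx":0.004,"ty":0,"tz":0.07,"ax":0,"ay":0,"az":0,"hand":0},
    {"tx":0,"ty":0,"tz":0.015,"ax":0,"ay":0,"az":0,"hand":0},
    {"tx":0,"ty":0,"tz":0,"ax":0,"ay":0,"az":0,"hand":0},
    {"tx":0,"ty":0,"tz":0,"ax":0,"ay":0,"az":0,"hand":0}
  ]
}}

```text
t: 44.6
position: [0.5546, 0.2356, 0.0647]
orientation: [0.0, -0.062, 0.998, 0.0]
wrist_force: [-8.3, -5.6, 28.1]
grip_width: 0.019
grasp_force: 38.5
```

Request:
{"fn": "servo_tool", "kwargs": {
  "rows": [
    {"tx":0,"ty":0,"tz":0,"ax":0,"ay":0,"az":0,"hand":0.6},
    {"tx":0,"ty":0,"tz":0,"ax":0,"ay":0,"az":0,"hand":0.6},
    {"tx":0,"ty":0,"tz":0,"ax":0,"ay":0,"az":0,"hand":0.6},
    {"tx":0,"ty":0,"tz":-0.15,"ax":0,"ay":0,"az":0,"hand":0.6},
    {"tx":0,"ty":0,"tz":-0.15,"ax":0,"ay":0,"az":0,"hand":0.6},
    {"tx":0,"ty":0,"tz":0,"ax":0,"ay":0,"az":0,"hand":0},
    {"tx":0,"ty":0,"tz":0,"ax":0,"ay":0,"az":0,"hand":0},
    {"tx":0,"ty":0,"tz":0,"ax":0,"ay":0,"az":0,"hand":0},
    {"tx":0,"ty":0,"tz":0,"ax":0,"ay":0,"az":0,"hand":0},
    {"tx":0,"ty":0,"tz":0,"ax":0,"ay":0,"az":0,"hand":0},
    {"tx":0,"ty":0,"tz":0.05,"ax":0,"ay":0,"az":0,"hand":0},
    {"tx":0,"ty":0,"tz":0.05,"ax":0,"ay":0,"az":0,"hand":0},
    {"tx":0,"ty":0,"tz":0.04,"ax":0,"ay":0,"az":0,"hand":0},
    {"tx":0,"ty":0,"tz":0,"ax":0,"ay":0,"az":0,"hand":0},
    {"tx":0,"ty":0,"tz":0,"ax":0,"ay":0,"az":0,"hand":0}
  ]
}}

```text
t: 46.1
position: [0.5544, 0.2358, 0.0896]
orientation: [0.0, -0.062, 0.998, 0.0]
wrist_force: [-12.7, -5.9, 36.3]
grip_width: -0.0003
grasp_force: 18.1
```

Request:
{"fn": "servo_tool", "kwargs": {
  "rows": [
    {"tx":0,"ty":0,"tz":-0.3,"ax":0,"ay":0,"az":0,"hand":0},
    {"tx":0,"ty":0,"tz":-0.3,"ax":0,"ay":0,"az":0,"hand":0},
    {"tx":0,"ty":0,"tz":-0.3,"ax":0,"ay":0,"az":0,"hand":0},
    {"tx":0,"ty":-0.242,"tz":-0.1,"ax":0,"ay":0,"az":0,"hand":0},
    {"tx":0,"ty":-0.242,"tz":0,"ax":0,"ay":0,"az":0,"hand":0},
    {"tx":0,"ty":-0.242,"tz":0,"ax":0,"ay":0,"az":0,"hand":0},
    {"tx":0,"ty":-0.242,"tz":0,"ax":0,"ay":0,"az":0,"hand":0},
    {"tx":0,"ty":-0.242,"tz":0,"ax":0,"ay":0,"az":0,"hand":0},
    {"tx":0,"ty":-0.242,"tz":0,"ax":0,"ay":0,"az":0,"hand":0},
    {"tx":0,"ty":-0.242,"tz":0,"ax":0,"ay":0,"az":0,"hand":0},
    {"tx":0,"ty":-0.242,"tz":0,"ax":0,"ay":0,"az":0,"hand":0},
    {"tx":0,"ty":-0.242,"tz":0,"ax":0,"ay":0,"az":0,"hand":0},
    {"tx":0,"ty":-0.242,"tz":0,"ax":0,"ay":0,"az":0,"hand":0},
    {"tx":0,"ty":-0.242,"tz":0,"ax":0,"ay":0,"az":0,"hand":0},
    {"tx":0,"ty":-0.242,"tz":0,"ax":0,"ay":0,"az":0,"hand":0},
    {"tx":0,"ty":-0.242,"tz":0,"ax":0,"ay":0,"az":0,"hand":0},
    {"tx":0,"ty":-0.242,"tz":0,"ax":0,"ay":0,"az":0,"hand":0},
    {"tx":0,"ty":0,"tz":0,"ax":0,"ay":0,"az":0,"hand":0}
  ]
}}

```text
t: 47.9
position: [0.6161, -0.2755, 0.2357]
orientation: [-0.001, -0.059, 0.998, -0.002]
wrist_force: [0.3, -0.6, -0.2]
grip_width: -0.0002
grasp_force: 0.0
```

```bash
python3 b.py w6 key_white_top key_orange_top key_green_top
```

```text
t47.9 pos [ 0.6161 -0.2755  0.2357] F [ 0.3 -0.6 -0.2] w -0.0002 g 0.0
key_white_top [([0.543, -0.361, 0.05], 0.77, [229.0, 81.0])]
key_orange_top [([0.489, -0.361, 0.052], 0.95, [231.0, 12.0])]
key_green_top [([0.594, -0.361, 0.054], 0.7, [226.0, 140.0])]
```

View pics/w6.png

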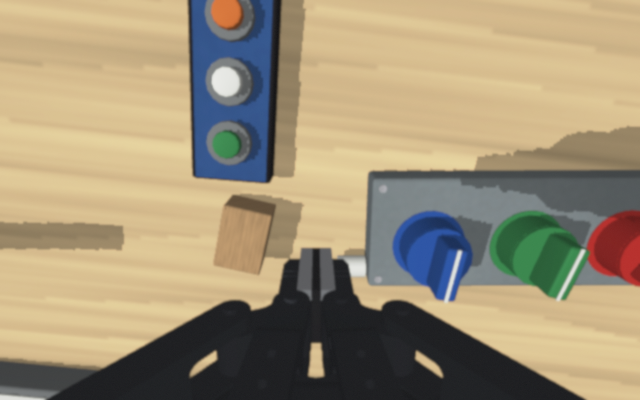

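Key tops: orange (226,12), white (226,82), green (226,144).

```bash
python3 - <<'E'
from h import *
im=get_image("wrist")
for n,u,v in (("o",226,12),("w",226,82),("g",226,144)): print(n,ray(u,v,im,.052).round(4))
p=ray(226,82,im,.052);go([p[0],p[1],.08])
E
```

```text
o [ 0.4923 -0.3571  0.052 ]
w [ 0.5467 -0.3544  0.052 ]
g [ 0.6002 -0.3518  0.052 ]
yaw now 97.3; az total 0.000 (>= 0 rows); then t total [ 0.545 -0.521  1.042] rows>=4 q7 2.12
```

The arm was still settling; remeasure.

```bash
python3 - <<'E'
from h import *
st();im=get_image("wrist");save("w7",im)
h=cv2.cvtColor(im["frame"],cv2.COLOR_RGB2HSV).astype(int);H,S,V=h[...,0],h[...,1],h[...,2]
W=np.zeros(H.shape,bool);W[:175,195:275]=1
for n,m in (("o",(H<20)&(S>150)&(V>100)),("w",(S<40)&(V>190)),("g",(H>45)&(H<85)&(S>90))):
    c,l,s,cc=cv2.connectedComponentsWithStats((m&W).astype(np.uint8));j=1+s[1:,4].argmax()
    print(n,s[j],cc[j].round(1),ray(*cc[j],im,.052).round(4))
    if n=="w": p=ray(*cc[j],im,.052)
go([p[0],p[1],.08])
for k in("white","orange","green"):print([np.round(d["xyz"],3) for d in spot_in("key_%s_top"%k,im)[:1]])
E
```

```text
t48.1 pos [ 0.618  -0.2668  0.2364] F [0.4 0.7 0.3] w -0.0004 g 0.0
o [202   0  31  24 611] [217.3   9.9] [ 0.4919 -0.364   0.052 ]
w [202  62  27  29 637] [215.   76.2] [ 0.5433 -0.3639  0.052 ]
g [203 127  28  27 598] [216.3 139.5] [ 0.5975 -0.3605  0.052 ]
yaw now 97.3; az total 0.000 (>= 0 rows); then t total [ 0.575 -0.58   1.044] rows>=4 q7 2.12
[array([ 0.544, -0.36 ,  0.05 ])]
[array([ 0.487, -0.366,  0.054])]
[array([ 0.599, -0.36 ,  0.055])]
```

Request:
{"fn": "servo_tool", "kwargs": {
  "rows": [
    {"tx":0.115,"ty":-0.116,"tz":0.1,"ax":0,"ay":0,"az":0,"hand":0},
    {"tx":0.115,"ty":-0.116,"tz":0.2,"ax":0,"ay":0,"az":0,"hand":0},
    {"tx":0.115,"ty":-0.116,"tz":0.2,"ax":0,"ay":0,"az":0,"hand":0},
    {"tx":0.115,"ty":-0.116,"tz":0.2,"ax":0,"ay":0,"az":0,"hand":0},
    {"tx":0.115,"ty":-0.116,"tz":0.2,"ax":0,"ay":0,"az":0,"hand":0},
    {"tx":0,"ty":0,"tz":0,"ax":0,"ay":0,"az":0,"hand":0},
    {"tx":0,"ty":0,"tz":0,"ax":0,"ay":0,"az":0,"hand":0},
    {"tx":0,"ty":0,"tz":0,"ax":0,"ay":0,"az":0,"hand":0},
    {"tx":0,"ty":0,"tz":0,"ax":0,"ay":0,"az":0,"hand":0}
  ]
}}

```text
t: 49.25
position: [0.5446, -0.3647, 0.1032]
orientation: [0.001, -0.063, 0.998, -0.0]
wrist_force: [-0.3, 0.4, -0.5]
grip_width: 0.0001
grasp_force: 0.0
```

```bash
python3 -c "
from h import *
st();go([.5433,-.3639,.052]);go([.4888,-.3665,.08]);go([.5975,-.3605,.08])"
```

```text
t49.2 pos [ 0.5446 -0.3647  0.1032] F [-0.3  0.4 -0.5] w 0.0001 g 0.0
yaw now 97.3; az total 0.000 (>= 0 rows); then t total [0.009 0.006 0.341] rows>=2 q7 2.33
yaw now 97.3; az total 0.000 (>= 0 rows); then t total [0.371 0.035 0.154] rows>=2 q7 2.33
yaw now 97.3; az total 0.000 (>= 0 rows); then t total [-0.353 -0.017  0.155] rows>=2 q7 2.33
```

Request:
{"fn": "servo_tool", "kwargs": {
  "rows": [
    {"tx":0.009,"ty":0.006,"tz":0.1,"ax":0,"ay":0,"az":0,"hand":0},
    {"tx":0,"ty":0,"tz":0.1,"ax":0,"ay":0,"az":0,"hand":0},
    {"tx":0,"ty":0,"tz":0.07,"ax":0,"ay":0,"az":0,"hand":0},
    {"tx":0,"ty":0,"tz":0.07,"ax":0,"ay":0,"az":0,"hand":0},
    {"tx":0,"ty":0,"tz":0,"ax":0,"ay":0,"az":0,"hand":0},
    {"tx":0,"ty":0,"tz":0,"ax":0,"ay":0,"az":0,"hand":0},
    {"tx":0,"ty":0,"tz":0,"ax":0,"ay":0,"az":0,"hand":0}
  ]
}}

```text
t: 49.95
position: [0.5419, -0.3642, 0.0537]
orientation: [0.001, -0.062, 0.998, 0.0]
wrist_force: [-9.3, 8.2, 31.1]
grip_width: -0.0001
grasp_force: 15.8
```

White bottomed out at the expected height. Rise and go to orange.

Request:
{"fn": "servo_tool", "kwargs": {
  "rows": [
    {"tx":0,"ty":0,"tz":-0.15,"ax":0,"ay":0,"az":0,"hand":0},
    {"tx":0,"ty":0,"tz":-0.19,"ax":0,"ay":0,"az":0,"hand":0},
    {"tx":0.18,"ty":0.015,"tz":0,"ax":0,"ay":0,"az":0,"hand":0},
    {"tx":0.18,"ty":0.015,"tz":0,"ax":0,"ay":0,"az":0,"hand":0},
    {"tx":0,"ty":0,"tz":0,"ax":0,"ay":0,"az":0,"hand":0},
    {"tx":0,"ty":0,"tz":0,"ax":0,"ay":0,"az":0,"hand":0},
    {"tx":0,"ty":0,"tz":0,"ax":0,"ay":0,"az":0,"hand":0},
    {"tx":0,"ty":0,"tz":0.1,"ax":0,"ay":0,"az":0,"hand":0},
    {"tx":0,"ty":0,"tz":0.1,"ax":0,"ay":0,"az":0,"hand":0},
    {"tx":0,"ty":0,"tz":0.07,"ax":0,"ay":0,"az":0,"hand":0},
    {"tx":0,"ty":0,"tz":0.07,"ax":0,"ay":0,"az":0,"hand":0},
    {"tx":0,"ty":0,"tz":0,"ax":0,"ay":0,"az":0,"hand":0},
    {"tx":0,"ty":0,"tz":0,"ax":0,"ay":0,"az":0,"hand":0},
    {"tx":0,"ty":0,"tz":0,"ax":0,"ay":0,"az":0,"hand":0}
  ]
}}

```text
t: 51.35
position: [0.4878, -0.3666, 0.0536]
orientation: [0.001, -0.062, 0.998, 0.0]
wrist_force: [-9.8, 9.2, 36.1]
grip_width: -0.0002
grasp_force: 18.5
```

Request:
{"fn": "servo_tool", "kwargs": {
  "rows": [
    {"tx":0,"ty":0,"tz":-0.15,"ax":0,"ay":0,"az":0,"hand":0},
    {"tx":0,"ty":0,"tz":-0.19,"ax":0,"ay":0,"az":0,"hand":0},
    {"tx":-0.181,"ty":-0.013,"tz":0,"ax":0,"ay":0,"az":0,"hand":0},
    {"tx":-0.181,"ty":-0.013,"tz":0,"ax":0,"ay":0,"az":0,"hand":0},
    {"tx":-0.181,"ty":-0.013,"tz":0,"ax":0,"ay":0,"az":0,"hand":0},
    {"tx":-0.181,"ty":-0.013,"tz":0,"ax":0,"ay":0,"az":0,"hand":0},
    {"tx":0,"ty":0,"tz":0,"ax":0,"ay":0,"az":0,"hand":0},
    {"tx":0,"ty":0,"tz":0,"ax":0,"ay":0,"az":0,"hand":0},
    {"tx":0,"ty":0,"tz":0,"ax":0,"ay":0,"az":0,"hand":0},
    {"tx":0,"ty":0,"tz":0.1,"ax":0,"ay":0,"az":0,"hand":0},
    {"tx":0,"ty":0,"tz":0.1,"ax":0,"ay":0,"az":0,"hand":0},
    {"tx":0,"ty":0,"tz":0.07,"ax":0,"ay":0,"az":0,"hand":0},
    {"tx":0,"ty":0,"tz":0.065,"ax":0,"ay":0,"az":0,"hand":0},
    {"tx":0,"ty":0,"tz":0,"ax":0,"ay":0,"az":0,"hand":0},
    {"tx":0,"ty":0,"tz":0,"ax":0,"ay":0,"az":0,"hand":0},
    {"tx":0,"ty":0,"tz":0,"ax":0,"ay":0,"az":0,"hand":0}
  ]
}}

```text
t: 52.95
position: [0.5949, -0.3611, 0.0538]
orientation: [-0.001, -0.062, 0.998, 0.001]
wrist_force: [-11.5, 7.6, 28.1]
grip_width: 0.0001
grasp_force: 14.4
```

Green bottomed too. Retreat upward and check everything.

Request:
{"fn": "servo_tool", "kwargs": {
  "rows": [
    {"tx":0,"ty":0,"tz":-0.15,"ax":0,"ay":0,"az":0,"hand":0},
    {"tx":0,"ty":0,"tz":-0.3,"ax":0,"ay":0,"az":0,"hand":0},
    {"tx":0,"ty":0,"tz":-0.3,"ax":0,"ay":0,"az":0,"hand":0},
    {"tx":0,"ty":0,"tz":-0.3,"ax":0,"ay":0,"az":0,"hand":0},
    {"tx":0,"ty":0.25,"tz":-0.3,"ax":0,"ay":0,"az":0,"hand":0},
    {"tx":0,"ty":0.25,"tz":-0.2,"ax":0,"ay":0,"az":0,"hand":0},
    {"tx":0,"ty":0.25,"tz":0,"ax":0,"ay":0,"az":0,"hand":0},
    {"tx":0,"ty":0.25,"tz":0,"ax":0,"ay":0,"az":0,"hand":0},
    {"tx":0,"ty":0.25,"tz":0,"ax":0,"ay":0,"az":0,"hand":0},
    {"tx":0,"ty":0.25,"tz":0,"ax":0,"ay":0,"az":0,"hand":0},
    {"tx":0,"ty":0.25,"tz":0,"ax":0,"ay":0,"az":0,"hand":0},
    {"tx":0,"ty":0.25,"tz":0,"ax":0,"ay":0,"az":0,"hand":0},
    {"tx":0,"ty":0,"tz":0,"ax":0,"ay":0,"az":0,"hand":0},
    {"tx":0,"ty":0,"tz":0,"ax":0,"ay":0,"az":0,"hand":0},
    {"tx":0,"ty":0,"tz":0,"ax":0,"ay":0,"az":0,"hand":0}
  ]
}}

```text
t: 54.45
position: [0.5594, -0.0702, 0.2772]
orientation: [-0.0, -0.062, 0.998, -0.0]
wrist_force: [0.7, -0.5, 0.4]
grip_width: 0.0
grasp_force: 0.0
```

```bash
python3 b.py w8 lock_pad; python3 - <<'E'
from h import *
im=get_image("wrist")
import k
for n,c in {"yellow":(.6423,.1448),"red":(.6543,.046),"green":(.6665,-.0537),"blue":(.6785,-.1526)}.items(): k.knob(im,n,c,.106)
E
```

```text
t54.5 pos [ 0.5594 -0.0702  0.2772] F [ 0.7 -0.5  0.4] w 0.0 g 0.0
lock_pad [([0.596, -0.361, 0.051], 0.74, [37.0, 166.0]), ([0.574, 0.236, 0.08], 0.66, [614.0, 221.0])]
yellow centre [0.6417 0.1456] bar 11.1 size mm 51.6 3.9 pix [523. 283.]
red centre [0.6533 0.0465] bar 153.5 size mm 3.9 49.6 pix [422. 283.]Traceback (most recent call last):
  File "<stdin>", line 4, in <module>
  File "k.py", line 18, in knob
    p=best[1];(e,(w,hh),_)=best[2]
      ~~~~^^^
TypeError: 'NoneType' object is not subscriptable
```

View pics/w8.png

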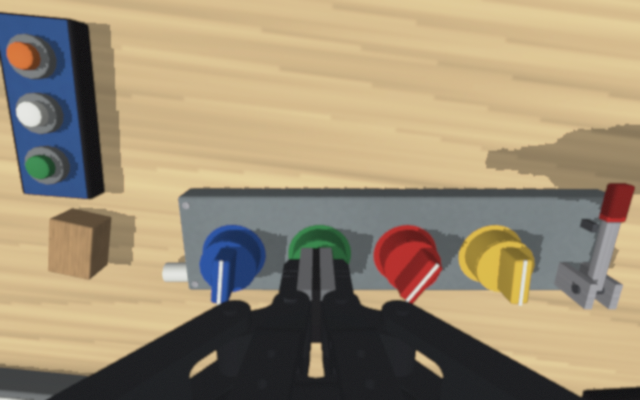

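All handles seated, lever down (pad (617,203)), keys released at left. Hand in.

```bash
python3 -c "
from station import *
print(hand_in())"
```

```text
the job is handed in; nothing more can be done
None
```

The job is handed in, with no verdict returned: I raised the lever, seated all four handles home on their own shafts, pushed the lever back down, then pressed white, orange and green fully in that order; nothing is held, and I kept clear of the meter, tape and cardboard box.

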